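Gauge two bronze sleeves on the pin and sort them

ROBOT

A 6-joint arm with a two-finger parallel gripper is mounted at the origin on a cart in front of the work surface, level with it; the furniture and walls round the work are solid. World frame = base frame: x ahead of the robot, y to its left, z up, the work surface at z = 0. Lengths are in m, angles in degrees, forces in N, time in s.
With the tool pointing down it reaches from about 0.4 to 0.825 m from the base axis. Payload 7 kg.
Tool frame: the origin (TCP) lies between the finger pads; the fingertips stand 14 mm ahead of it and the grasp point (between the pads) lies 5 mm behind it (r.tips_ahead is the distance from the TCP to the fingertips, in m); z points along the fingers, y is the direction in which the jaws open and shut (so a half turn about z gives the same grasp; the last joint's range is limited). The gripper opens to 88 mm and grips with 3 to 60 N. Pads are 19 mm wide; open, the fingers measure 130 mm over their backs; the gripper's body (78 mm by 193 mm) begins 47 mm behind the grasp point.
Start: joints at [92.997, 20.546, 0.682, 0, -70.136, -16.507], TCP at [0.158, 0.656, 0.241] pointing down, gripper open.
Joint ranges: [-176.03, 176.03], [-82.01, 121.73], [-58.28, 71.71], [-173.87, 95.51], [-174.79, -0.11], [-173.66, 173.66]. Speed limits (degrees/s): [136.94, 136.94, 172.46, 180, 180, 180].

INTERFACE

Orientations are given as [roll, pitch, yaw] about the fixed x, y, z axes, in that order (R = Rz(yaw) Ry(pitch) Rx(roll)).
In Python, from plant import r gives the robot as it stands.
- The arm moves only by the tool apply_moves, never from a script. Its arguments are lists of equal length, an entry for each row: "slide": the shift along the tool's x, y, z as a fraction of full scale, a list of three; "turn": the turn, a rotation vector about the tool's x, y, z as a fraction of full scale, a list of three; "jaw": the closure, from 0 (fully open) to 1 (shut). In form: {"slide": [[dx, dy, dz], ...], "turn": [[wx, wy, wz], ...], "jaw": [jaw, ...]}. A call has 1 to 8 rows; each row shifts and turns the commanded pose from where the row before left it, along the tool's axes as they then stand; what a row does not reach is not made up. Full scale, the value 1, is 0.1 m for a shift and 1.5 rad for a turn. A row lasts 1/10 s, in which the tool goes at most 50 mm and 8.59 degrees, less where a joint would pass 70% of its speed; a pose out of reach is approached as far as the arm can. A call with a number of a shift or a turn outside -1 to 1 is refused whole. A call with a gripper value outside its range is refused whole. The fingers move at their own pace and stop on an object; "newtons" is the grip in N (left out, the last holds). Time passes only in rows, so rows that do not move let the fingers close. It gives the time, the measured TCP pose, the force and the opening at its end, in the units of the state.
- r.get_state(): the state, without advancing time (a new reading comes with each control period).
- r.capture(name): name is "scene" or "top" or "wrist"; returns a dict with "pixels" (384x512x3 uint8, blue, green, red), "depth" (384x512 float32, m along the optical axis (not along the pixel's ray), 0 where there is no reading), "fx", "fy", "cx", "cy" (pixels), "dist_coeffs" ([k1, k2, p1, p2, k3] as OpenCV has them; the pictures are not rectified), "rvec" (rotation vector, rad) and "tvec" (3), from world to camera coordinates, as OpenCV has them. Camera axes: x right, y down, z forward; pixel columns grow to the right and rows downward; lengths in m; the calibration is good to about 2 mm. A picture is of the moment at which its call begins.
- r.close_job(): hands the job in, once; it reports no verdict.
The state is a dict: "time_s": time; "joints": joint angles; "qd": joint speeds; "joint_torque": joint torques, N m; "tcp_pos": TCP position; "eef_rot": TCP orientation; "contact_force": force on the tool from outside, world axes, zero at the start; "moment": the same for the moment, N m; "gripper_width": finger opening in m.
Only numpy, scipy, OpenCV 4.12 (cv2) and the standard library are available. Lean on these libraries where they do the work, as an engineer would, in place of code of your own. Each camera call takes 0.05 s, during which the arm holds its last target.

TASK

Check the two bronze sleeves in the white half of the rack, one after the other: slide each onto the level gauge pin as far as it will go without forcing it, draw it off again, and lay it (do not drop it) flat in the green tray if it went fully home against the shoulder, or in the red tray if it stopped short, before you check the next. In the rack a sleeve can only be gripped by its two ends, so use the V rest to lay it down and take it again across the middle. Leave the two sleeves in the blue half, which wait for the next round, where they are, and do not disturb the other things on the table.

Things in the scene. Friction and masses are not known exactly. Their poses are not given: they have to be found in the camera images.
- surface_plate: fixed dark stone surface plate on the table, 310 mm along x, 570 mm along y, its top 105 mm above the table; rack, V rest, gauge and trays stand on it. Origin under its centre, z up
- sleeve_a: bronze sleeve, a plain tube 60 mm long, 28 mm outside diameter, bore 15 mm, 0.23 kg; origin in the middle of the tube, x along its axis (both ends alike). At the start it lies in one of the four troughs of the rack. Inside it may be clear right through, or have a land 8 mm long left in the middle of the bore; from outside the two kinds look the same, and of the two sleeves in the white troughs both, one or neither may be clear
- sleeve_b: bronze sleeve, a plain tube 60 mm long, 28 mm outside diameter, bore 15 mm, 0.23 kg; origin in the middle of the tube, x along its axis (both ends alike). At the start it lies in one of the four troughs of the rack. Inside it may be clear right through, or have a land 8 mm long left in the middle of the bore; from outside the two kinds look the same, and of the two sleeves in the white troughs both, one or neither may be clear
- sleeve_c: bronze sleeve, a plain tube 60 mm long, 28 mm outside diameter, bore 15 mm, 0.23 kg; origin in the middle of the tube, x along its axis (both ends alike). At the start it lies in one of the four troughs of the rack. Inside it may be clear right through, or have a land 8 mm long left in the middle of the bore; from outside the two kinds look the same, and of the two sleeves in the white troughs both, one or neither may be clear
- sleeve_d: bronze sleeve, a plain tube 60 mm long, 28 mm outside diameter, bore 15 mm, 0.23 kg; origin in the middle of the tube, x along its axis (both ends alike). At the start it lies in one of the four troughs of the rack. Inside it may be clear right through, or have a land 8 mm long left in the middle of the bore; from outside the two kinds look the same, and of the two sleeves in the white troughs both, one or neither may be clear
- rack: fixed rack, 44 mm along x, 173 mm along y, half white, half blue, with four open-ended troughs along x at y = -51, -17 (blue) and +17, +51 mm (white). Trough floors 16 mm up, sleeve axes 30 mm above its underside; 3 mm walls between, 36 mm high, leave 1.5 mm beside a sleeve, no room for a finger; sleeves stand out 8 mm past both ends. Origin under its centre, z up
- v_rest: fixed V rest for laying down a round part: foot 56 x 60 x 8 mm, two V saddles 5 mm thick at x = -20 and +20 mm with 35 mm free between them; a sleeve laid in it has its axis along x, 34 mm above the rest's underside, 7 mm out past each saddle. The V arms end 4 mm below that axis and stand 19 mm out at each side. Origin under its centre, z up
- gauge: fixed grey gauge: foot 110 mm along x, 64 mm along y, 12 mm thick; upright block from x = +8 to +44 mm, 50 mm wide, 81 mm tall, carrying the steel gauge pin; origin under the centre of the foot, z up
- gauge_shoulder (a point): point on the pin's axis in the steel shoulder face (32 mm across), 65 mm above the gauge's underside; axes as the gauge's. The level pin, 12 mm in diameter, stands out 46 mm from here along -x, its nose bevelled down to 7 mm over the last 3.5 mm. A clear sleeve slides on along +x until its end meets the shoulder (its middle then at x = -30 mm); one with a land stops when the land meets the pin's nose (its middle at x = -50 mm, 20 mm short)
- tray_green: fixed shallow green tray for good sleeves, 84 mm along x, 116 mm along y, rim 13 mm high, walls 3 mm, floor 3 mm up; low ribs (to 5.5 mm up) along x make two lanes at y = -25 and +25 mm, each for one sleeve lying along x with its axis 17 mm above the tray's underside. Origin under its centre, z up
- tray_red: fixed shallow red tray for rejected sleeves, 84 mm along x, 116 mm along y, rim 13 mm high, walls 3 mm, floor 3 mm up; low ribs (to 5.5 mm up) along x make two lanes at y = -25 and +25 mm, each for one sleeve lying along x with its axis 17 mm above the tray's underside. Origin under its centre, z up
- glue_bottle: bystander (stands fast): white adhesive bottle with a yellow band, 35 mm across, 98 mm tall; origin under its centre
- mug: bystander (stands fast): white lidded mug with a green band and handle, 84 mm across, 135 mm tall; origin under its middle
- tape_small: bystander: roll of black tape, 56 mm across, 19 mm tall, lying flat; origin under its centre
- parts_bin: bystander: small blue open bin, 60 x 85 x 28 mm; origin under its centre
- side_cutters: bystander: side cutters with blue handles, 120 x 49 x 12 mm, lying along their x; origin under their centre
- tweezers: bystander: steel tweezers, 126 x 13 x 9 mm, lying along their x; origin under their centre
- marker: bystander: white and black marker pen, 135 mm long along its y, 17 mm thick; origin under its centre

How it is judged:
By the outcome, as a careful person would: the job done as asked, in the order asked, and still so for the second after the job is handed in, with the robot touching nothing.
It also fails if it takes over 72 s, if anything falls off the work surface, if the arm or the gripper's body presses on something with over 40 N, if the wrist force passes 120 N, or if a joint passes its speed limit or range.

## Working session

There is one attempt and no reset: what is moved stays moved. The work goes in short steps, Python scripts to look and compute and a tool call to move; the robot and the scene stay as the last step left them, time stands still between calls to the robot, and variables do not carry over. Pictures are saved under pics/ and viewed, and the job is handed in when it is done.

Besides the shell and the picture viewer there is one more tool, called after "Request:" as name(argument=value, ...), one argument or row to a line, values as JSON. apply_moves: Moves the arm, as the interface text tells. Shift numbers are shares of 0.1 m and turn numbers shares of 1.5 rad, none past 1 either way. Its arguments: {"type":"object","properties":{"slide":{"type":"array"},"turn":{"type":"array"},"jaw":{"type":"array"},"newtons":{"type":"number"}},"required":["slide","turn","jaw"]}

```bash
ls; mkdir -p pics
cat > h.py <<'E'
import numpy as np, cv2
from plant import r
def cap(n,f):
    c=r.capture(n); cv2.imwrite('pics/%s.png'%f,c['pixels']); np.savez('pics/%s.npz'%f,**{k:np.array(v) for k,v in c.items()}); return c
def ld(f): return np.load('pics/%s.npz'%f)
def pt(c,u,v,d=None,z=None):
    K=np.array([[c['fx'],0,c['cx']],[0,c['fy'],c['cy']],[0,0,1.]]);
    p=cv2.undistortPoints(np.array([[[u,v]]],float),K,np.array(c['dist_coeffs'],float))[0,0]
    ray=np.array([p[0],p[1],1]); R=cv2.Rodrigues(np.array(c['rvec'],float))[0]; t=np.array(c['tvec'],float).ravel()
    o=-R.T@t; dw=R.T@ray
    if z is not None: return o+dw*(z-o[2])/dw[2]
    if d is None: d=float(c['depth'][int(round(v)),int(round(u))])
    return o+dw*d
def pj(c,P):
    K=np.array([[c['fx'],0,c['cx']],[0,c['fy'],c['cy']],[0,0,1.]]);
    return cv2.projectPoints(np.array(P,float).reshape(-1,1,3),np.array(c['rvec'],float),np.array(c['tvec'],float),K,np.array(c['dist_coeffs'],float))[0][:,0]
E
python3 - <<'E'
from h import *
print(r.get_state())
for n in ['scene','top','wrist']:
    c=cap(n,n+'0'); print(n,c['fx'],c['rvec'],c['tvec'])
E
```

```text
pics
{'time_s': 0.0, 'joints': array([ 9.29969580e+01,  2.05914565e+01,  6.33712537e-01, -2.24041534e-02,
       -7.01353370e+01, -1.65064731e+01]), 'qd': array([ 0.01144203,  0.04695857, -0.1477676 , -0.03906153,  0.03533766,
        0.17654054]), 'joint_torque': array([ 5.11237213e-04, -5.82718277e+01,  2.93062645e+01,  6.99768305e+00,
        7.06877807e-03, -1.49211683e-04]), 'tcp_pos': array([0.15759127, 0.65586163, 0.23961478]), 'eef_rot': array([ 1.79904770e+02, -6.25611800e-03, -1.35171399e+01]), 'contact_force': array([-0.24302911, -0.19299816, -0.32486339]), 'moment': array([-0.03401996, -0.0238146 ,  0.0223368 ]), 'gripper_width': 0.08740619714601533}
scene 488.0036610672474 [ 2.38973804 -0.72335652  0.23849647] [-0.39569879  0.27200204  1.09991889]
top 350.4030952897573 [ 2.13524753 -2.1102189   0.20230421] [-0.03755011  0.51229557  0.97391625]
wrist 323.44595407706663 [-1.82559615  2.31760367  0.32319753] [ 0.6744935  -0.03416251  0.39146063]
```

View pics/scene0.png

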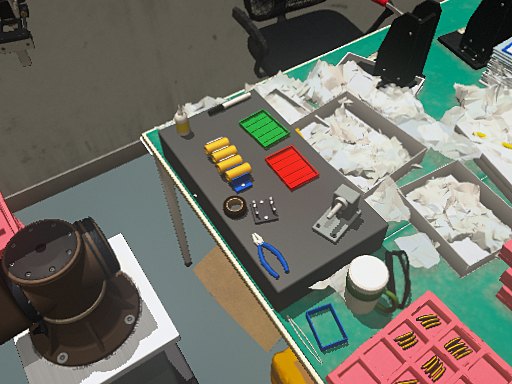

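View pics/top0.png

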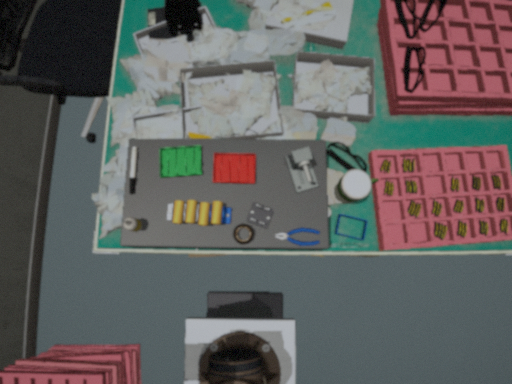

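View pics/wrist0.png

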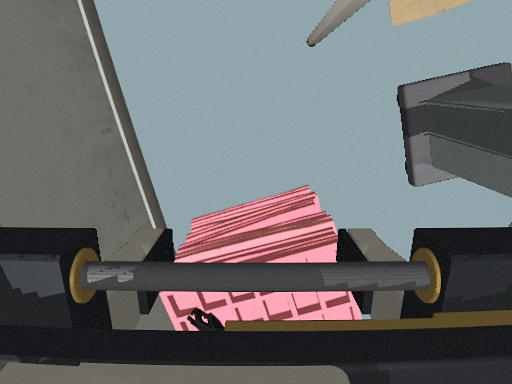

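Run:
```python
from h import *
c=ld('top0');s=ld('scene0')
im=c['pixels'][130:255,115:345]; cv2.imwrite('pics/topc.png',cv2.resize(im,None,fx=3.4,fy=3.4,interpolation=cv2.INTER_CUBIC))
im=s['pixels'][90:310,140:400]; cv2.imwrite('pics/scc.png',cv2.resize(im,None,fx=2.7,fy=2.7,interpolation=cv2.INTER_CUBIC))
for n,u,v in [('bl',121,247),('tl',128,139),('tr',327,139),('br',328,247)]: print(n,pt(c,u,v,z=.105))
for n,u,v in [('mug',354,185),('marker',132,170),('bott',130,224)]: print(n,pt(c,u,v))
```

```text
bl [0.34724644 0.32308195 0.105     ]
tl [0.65494828 0.32785672 0.105     ]
tr [ 0.6606421  -0.24378735  0.105     ]
br [ 0.35523389 -0.23771336  0.105     ]
mug [ 0.52090148 -0.30719786  0.13326057]
marker [0.55905574 0.30284372 0.12007436]
bott [0.40411307 0.27900383 0.17112694]
```

View pics/topc.png

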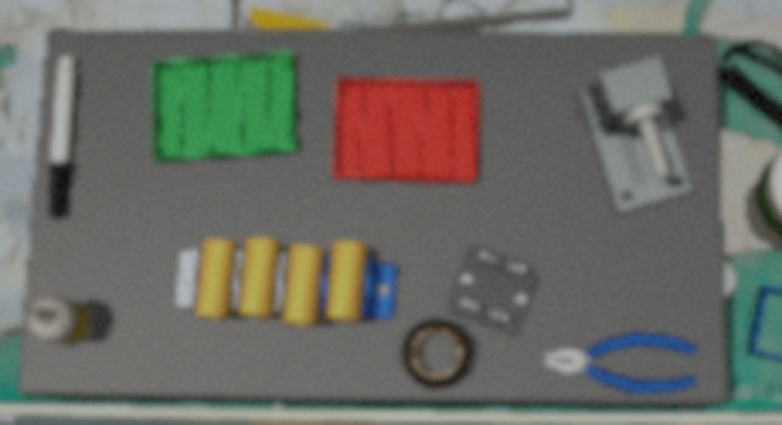

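View pics/scc.png

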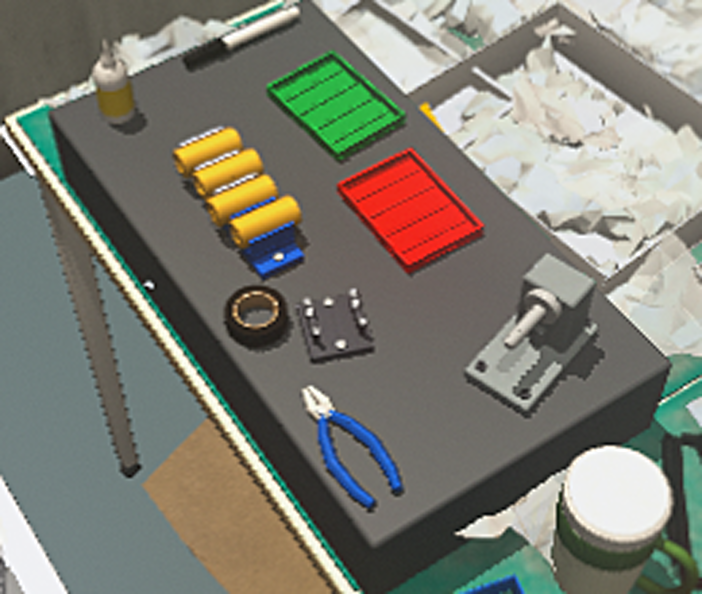

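Run:
```python
from h import *
c=ld('top0');s=ld('scene0')
T=lambda u,v,z:np.round(pt(c,u/3.4+115,v/3.4+130,z=z),4)
S=lambda u,v,z:np.round(pt(s,u/2.7+140,v/2.7+90,z=z),4)
print('rack'); 
for u,v in [(217,278),(259,276),(303,284),(346,280)]: print(T(u,v,.149))
for u,v in [(217,238),(213,318),(348,240),(344,320)]: print(T(u,v,.140))
print('rack S')
for u,v in [(207,150),(227,172),(242,197),(265,219)]: print(S(u,v,.149))
print('vrest S foot');
for u,v in [(299,304),(362,290),(376,349),(310,363)]: print(S(u,v,.113))
print('vrest T');
for u,v in [(477,245),(540,268),(515,335),(450,312)]: print(T(u,v,.113))
print('gauge S foot near corners');
for u,v in [(466,368),(528,412),(597,326)]: print(S(u,v,.117))
print('pin nose/shoulder S'); print(S(510,343,.170),S(545,307,.170))
print('pin T'); print(T(674,180,.170),T(645,118,.170))
print('gauge foot T');
for u,v in [(620,210),(690,188),(580,88)]: print(T(u,v,.117))
print('green S');
for u,v in [(267,93),(331,52),(406,117),(342,159)]: print(S(u,v,.118))
print('red S');
for u,v in [(337,187),(411,149),(484,228),(412,271)]: print(S(u,v,.118))
print('green T');
for u,v in [(152,62),(294,52),(298,152),(154,162)]: print(T(u,v,.118))
print('red T');
for u,v in [(337,78),(480,82),(478,182),(333,180)]: print(T(u,v,.118))
print('bottle',S(120,115,.105),'tape',S(256,315,.12),T(438,353,.12))
```

```text
rack
[0.4404 0.1592 0.149 ]
[0.4424 0.1268 0.149 ]
[0.4367 0.0927 0.149 ]
[0.4402 0.0599 0.149 ]
[0.473  0.1627 0.14  ]
[0.4105 0.1627 0.14  ]
[0.4727 0.0601 0.14  ]
[0.4104 0.0614 0.14  ]
rack S
[0.4397 0.1532 0.149 ]
[0.441  0.1197 0.149 ]
[0.4368 0.0865 0.149 ]
[0.4403 0.0533 0.149 ]
vrest S foot
[ 0.4286 -0.0185  0.113 ]
[ 0.4826 -0.0364  0.113 ]
[ 0.4571 -0.0947  0.113 ]
[ 0.403  -0.0756  0.113 ]
vrest T
[ 0.4744 -0.0404  0.113 ]
[ 0.4565 -0.0908  0.113 ]
[ 0.4029 -0.0711  0.113 ]
[ 0.4205 -0.0196  0.113 ]
gauge S foot near corners
[ 0.5068 -0.1543  0.117 ]
[ 0.5227 -0.2164  0.117 ]
[ 0.6251 -0.1818  0.117 ]
pin nose/shoulder S
[ 0.5256 -0.1808  0.17  ] [ 0.5712 -0.1686  0.17  ]
pin T
[ 0.5169 -0.1894  0.17  ] [ 0.5655 -0.1681  0.17  ]
gauge foot T
[ 0.5035 -0.1548  0.117 ]
[ 0.5223 -0.2117  0.117 ]
[ 0.6048 -0.1234  0.117 ]
green S
[0.5398 0.2132 0.118 ]
[0.6244 0.2268 0.118 ]
[0.6341 0.1101 0.118 ]
[0.5521 0.0989 0.118 ]
red S
[0.5287 0.0722 0.118 ]
[0.6135 0.0731 0.118 ]
[ 0.6113 -0.0428  0.118 ]
[ 0.5288 -0.0467  0.118 ]
green T
[0.6232 0.2294 0.118 ]
[0.6326 0.1118 0.118 ]
[0.548  0.1051 0.118 ]
[0.5385 0.2221 0.118 ]
red T
[0.6106 0.0756 0.118 ]
[ 0.6085 -0.0415  0.118 ]
[ 0.5249 -0.0407  0.118 ]
[0.5251 0.0759 0.118 ]
bottle [0.4102 0.2792 0.105 ] tape [ 0.389  -0.0124  0.12  ] [ 0.3875 -0.0108  0.12  ]
```

Run:
```python
from h import *
from scipy.spatial.transform import Rotation as Ro
c=ld('wrist0'); st=r.get_state()
Rc=cv2.Rodrigues(c['rvec'])[0]; o=-Rc.T@c['tvec']
Rt=Ro.from_euler('xyz',st['eef_rot'],degrees=True).as_matrix()
print('cam in tool',Rt.T@(o-st['tcp_pos'])); print(Rt.T@Rc.T)
print(Rt)
```

```text
cam in tool [ 0.07504711 -0.00041396 -0.14456855]
[[-1.92756474e-04 -9.61380474e-01 -2.75222724e-01]
 [ 9.99999746e-01 -3.74356159e-04  6.07298240e-04]
 [-6.86875991e-04 -2.75222537e-01  9.61380301e-01]]
[[ 9.72298851e-01 -2.33741135e-01 -1.63407599e-04]
 [-2.33741149e-01 -9.72298006e-01 -1.28931296e-03]
 [ 1.42484592e-04  1.29179259e-03 -9.99999155e-01]]
```

```bash
cat > plan.py <<'E'
from h import *
import math
from scipy.spatial.transform import Rotation as Ro
def plan(pos,yaw,tilt=None,step=45,src=None,jaw=0,n=None,roll=180,pitch=0):
    st=r.get_state(); p=np.array(st['tcp_pos']); R=Ro.from_euler('xyz',st['eef_rot'],degrees=True)
    Rg=Ro.from_euler('xyz',[roll,pitch,yaw],degrees=True)
    d=np.array(pos)-p; rv=(R.inv()*Rg).as_rotvec()
    k=n or max(1,math.ceil(np.linalg.norm(d)/(step/1000)),math.ceil(np.degrees(np.linalg.norm(rv))/8.3))
    S=[];T=[];Rc=R; dr=Ro.from_rotvec(rv/k)
    for i in range(k):
        S.append([round(float(x),3) for x in Rc.inv().apply(d/k)/0.1]); T.append([round(float(x),3) for x in rv/k/1.5]); Rc=Rc*dr
    print('rows',k); print('slide',S); print('turn',T)
def show():
    st=r.get_state(); print(round(st['time_s'],2),np.round(st['tcp_pos'],4),np.round(st['eef_rot'],2),'F',np.round(st['contact_force'],2),'w',round(st['gripper_width'],4))
E
python3 - <<'E'
from plan import *
show(); plan([.44,.14,.36],-90)
E
```

```text
0.15 [0.1576 0.656  0.2398] [ 1.7993e+02 -1.0000e-02 -1.3520e+01] F [-0.43  0.42  0.04] w 0.0873
rows 14
slide [[0.282, 0.311, -0.085], [0.311, 0.283, -0.085], [0.336, 0.252, -0.085], [0.359, 0.219, -0.086], [0.378, 0.184, -0.086], [0.394, 0.147, -0.086], [0.406, 0.109, -0.086], [0.414, 0.07, -0.086], [0.419, 0.03, -0.086], [0.42, -0.01, -0.086], [0.417, -0.05, -0.086], [0.41, -0.089, -0.086], [0.4, -0.128, -0.086], [0.386, -0.166, -0.086]]
turn [[0.0, -0.0, 0.064], [0.0, -0.0, 0.064], [0.0, -0.0, 0.064], [0.0, -0.0, 0.064], [0.0, -0.0, 0.064], [0.0, -0.0, 0.064], [0.0, -0.0, 0.064], [0.0, -0.0, 0.064], [0.0, -0.0, 0.064], [0.0, -0.0, 0.064], [0.0, -0.0, 0.064], [0.0, -0.0, 0.064], [0.0, -0.0, 0.064], [0.0, -0.0, 0.064]]
```

Request:
apply_moves(
  slide=[
    [0.28,0.31,-0.12],
    [0.31,0.28,-0.12],
    [0.34,0.25,-0.12],
    [0.36,0.22,-0.12],
    [0.38,0.18,-0.12],
    [0.39,0.15,-0.12],
    [0.41,0.11,-0.12],
    [0.41,0.07,-0.12],
  ],
  turn=[
    [0,0,0.064],
    [0,0,0.064],
    [0,0,0.064],
    [0,0,0.064],
    [0,0,0.064],
    [0,0,0.064],
    [0,0,0.064],
    [0,0,0.064],
  ],
  jaw=[0,0,0,0,0,0,0,0],
)

```text
time_s: 0.95
tcp_pos: [0.319, 0.3597, 0.337]
eef_rot: [-180.0, 0.0, -57.7]
contact_force: [1.1, 1.0, 0.3]
gripper_width: 0.0877
```

Request:
apply_moves(
  slide=[
    [0.42,0.03,-0.04],
    [0.42,-0.01,-0.04],
    [0.42,-0.05,-0.04],
    [0.41,-0.09,-0.04],
    [0.4,-0.13,-0.04],
    [0.39,-0.17,-0.04],
    [0,0,0],
    [0,0,0],
  ],
  turn=[
    [0,0,0.064],
    [0,0,0.064],
    [0,0,0.064],
    [0,0,0.064],
    [0,0,0.064],
    [0,0,0.064],
    [0,0,0],
    [0,0,0],
  ],
  jaw=[0,0,0,0,0,0,0,0],
)

```text
time_s: 1.75
tcp_pos: [0.4392, 0.138, 0.3604]
eef_rot: [180.0, 0.0, -90.7]
contact_force: [-0.1, 0.4, -0.7]
gripper_width: 0.0874
```

Run:
```python
from plan import *
show(); print(r.get_state()['joints'])
c=cap('wrist','w1'); cap('scene','s1'); show()
cv2.imwrite('pics/w1b.png',cv2.resize(c['pixels'],(800,600)))
```

```text
1.75 [0.4392 0.138  0.3604] [179.98   0.   -90.66] F [-0.12  0.35 -0.72] w 0.0874
[ 4.20530422e+01 -3.71333727e+00 -1.29818713e+01 -1.52234441e-02
 -8.07443052e+01 -4.27057009e+01]
1.85 [0.4387 0.1393 0.3603] [179.98  -0.   -90.48] F [ 0.42 -0.19 -1.03] w 0.0877
```

View pics/w1b.png

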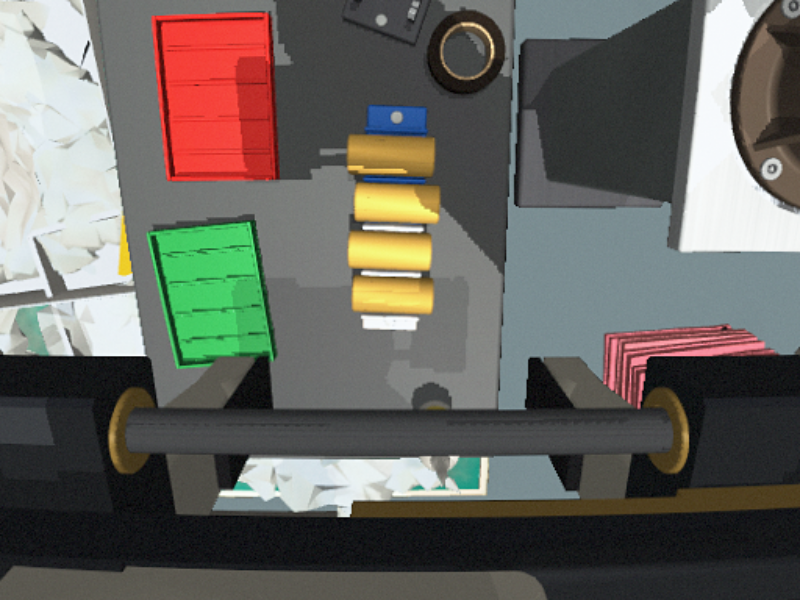

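View pics/s1.png

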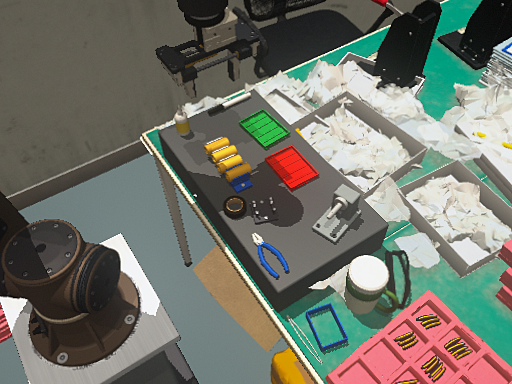

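Run:
```python
from h import *
c=ld('w1')['pixels']
cv2.imwrite('pics/w1c.png',cv2.resize(c[60:215,205:305],None,fx=5,fy=5,interpolation=cv2.INTER_CUBIC)[:600*2][:775])
s=ld('s1')['pixels']
cv2.imwrite('pics/s1c.png',cv2.resize(s[0:110,140:270],None,fx=5,fy=5,interpolation=cv2.INTER_CUBIC))
cv2.imwrite('pics/w1t.png',cv2.resize(c[0:240,90:180],None,fx=2.5,fy=2.5,interpolation=cv2.INTER_CUBIC))
```

```text
(no output)
```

View pics/w1c.png

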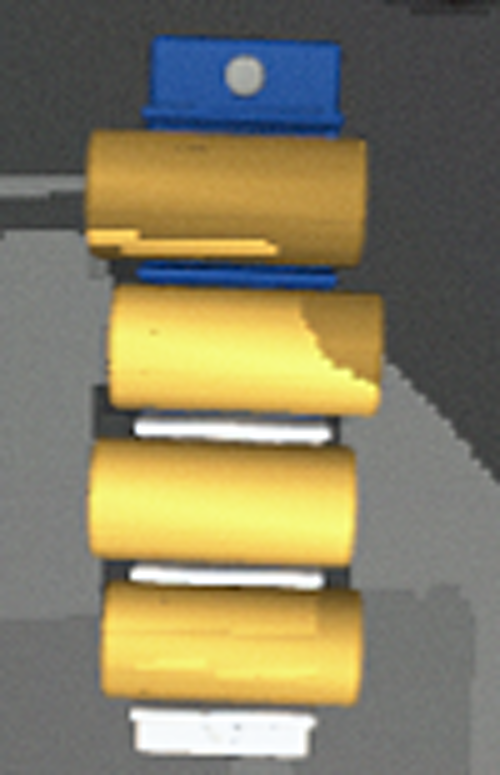

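View pics/s1c.png

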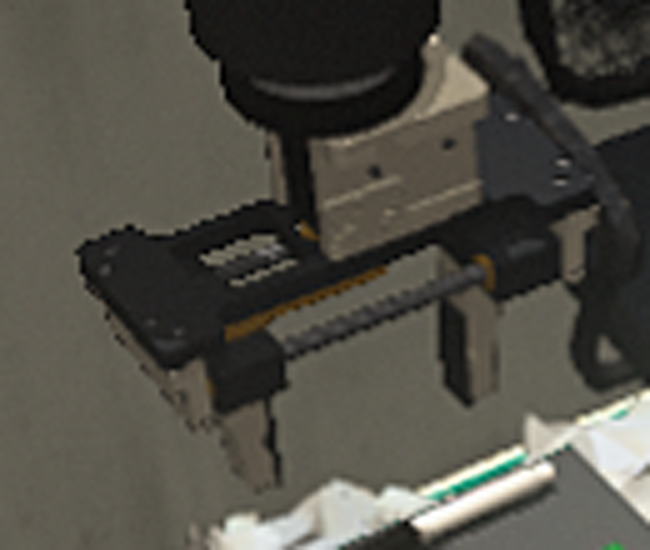

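View pics/w1t.png

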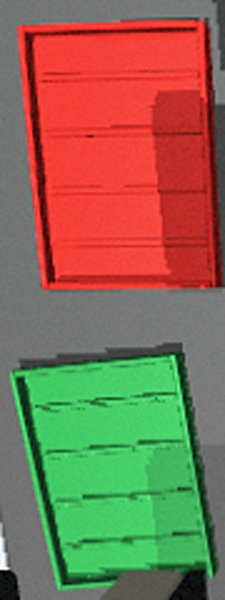

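Run:
```python
from h import *
c=ld('w1')
W=lambda u,v,z:np.round(pt(c,u/5+205,v/5+60,z=z),4)
def D(u,v): return np.round(pt(c,u/5+205,v/5+60),4)
print('cam',-cv2.Rodrigues(c['rvec'])[0].T@c['tvec'])
for n,a,b in [('W1',(102,640),(361,648)),('W2',(90,500),(355,505)),('B1',(110,345),(382,352)),('B2',(87,195),(365,203))]:
    print(n,W(*a,.147),W(*b,.147), (W(*a,.147)+W(*b,.147))/2, D((a[0]+b[0])/2,(a[1]+b[1])/2))
# silhouettes upper/lower edges W1,W2
print('walls')
for a,b in [((136,424),(332,434)),((132,572),(325,580)),((140,269),(336,280))]:
    print(W(*a,.141),W(*b,.141))
print('rack ends', W(131,712,.141),W(316,718,.141),W(150,40,.121),W(340,44,.121))
```

```text
cam [0.43893661 0.06372068 0.50507732]
W1 [0.4741 0.161  0.147 ] [0.4147 0.1636 0.147 ] [0.4444 0.1623 0.147 ] [0.4444 0.1619 0.1486]
W2 [0.4756 0.1285 0.147 ] [0.4162 0.1303 0.147 ] [0.4459 0.1294 0.147 ] [0.4459 0.1291 0.1489]
B1 [0.47   0.0942 0.147 ] [0.4105 0.0964 0.147 ] [0.44025 0.0953  0.147  ] [0.4403 0.0952 0.1486]
B2 [0.4739 0.0623 0.147 ] [0.4144 0.0647 0.147 ] [0.44415 0.0635  0.147  ] [0.4441 0.0635 0.1485]
walls
[0.4652 0.1124 0.141 ] [0.4211 0.1151 0.141 ]
[0.4672 0.1465 0.141 ] [0.4227 0.1489 0.141 ]
[0.4634 0.0782 0.141 ] [0.4203 0.0811 0.141 ]
rack ends [0.4685 0.1804 0.141 ] [0.4248 0.1824 0.141 ] [0.4611 0.0285 0.121 ] [0.4184 0.0299 0.121 ]
```

Run:
```python
from plan import *
show(); plan([.4444,.165,.20],-93)
```

```text
1.85 [0.4387 0.1393 0.3603] [179.98  -0.   -90.48] F [ 0.42 -0.19 -1.03] w 0.0877
rows 4
slide [[-0.064, -0.014, 0.401], [-0.065, -0.013, 0.401], [-0.065, -0.012, 0.401], [-0.065, -0.012, 0.401]]
turn [[0.0, -0.0, 0.007], [0.0, -0.0, 0.007], [0.0, -0.0, 0.007], [0.0, -0.0, 0.007]]
```

Request:
apply_moves(
  slide=[
    [-0.065,-0.013,0.4],
    [-0.065,-0.013,0.4],
    [-0.065,-0.012,0.4],
    [-0.065,-0.012,0.4],
    [0,0,0],
    [0,0,0],
  ],
  turn=[
    [0,0,0.007],
    [0,0,0.007],
    [0,0,0.007],
    [0,0,0.007],
    [0,0,0],
    [0,0,0],
  ],
  jaw=[0,0,0,0,0,0],
)

```text
time_s: 2.45
tcp_pos: [0.4445, 0.1656, 0.2012]
eef_rot: [180.0, -0.1, -92.8]
contact_force: [-0.4, 0.3, 1.5]
gripper_width: 0.0872
```

Run:
```python
from plan import *
show(); plan([.4444,.165,.137],-93)
c=cap('wrist','w2')
cv2.imwrite('pics/w2b.png',cv2.resize(c['pixels'],(800,600)))
```

```text
2.45 [0.4445 0.1656 0.2012] [ 1.7998e+02 -8.0000e-02 -9.2750e+01] F [-0.38  0.29  1.49] w 0.0872
rows 2
slide [[0.003, 0.0, 0.321], [0.003, 0.0, 0.321]]
turn [[0.0, -0.0, 0.001], [0.0, -0.0, 0.001]]
```

View pics/w2b.png

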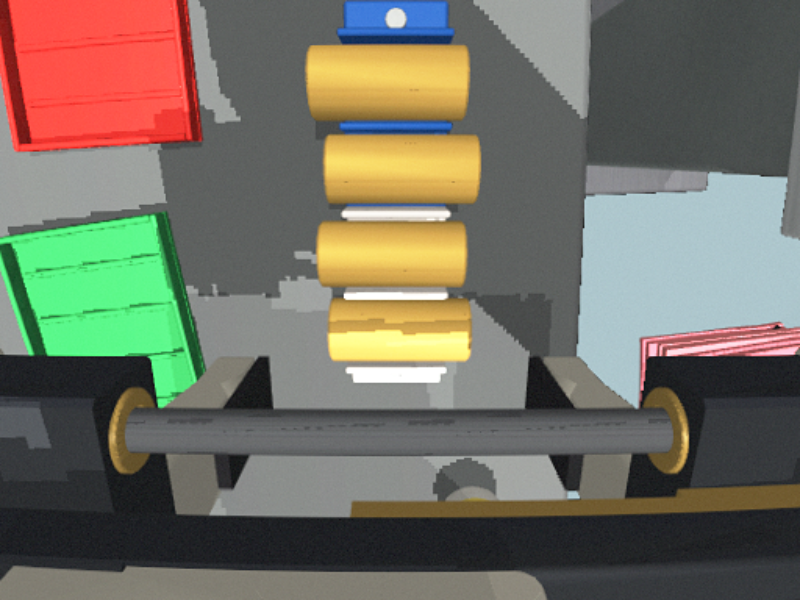

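Run:
```python
from plan import *
c=ld('w2')
W=lambda u,v,z:np.round(pt(c,(u+.5)*.64-.5,(v+.5)*.64-.5,z=z),4)
print(W(400,330,.135),W(392,254,.135), W(329,328,.147),W(470,331,.147), W(317,252,.147),W(466,257,.147))
st=r.get_state();R=Ro.from_euler('xyz',st['eef_rot'],degrees=True)
for q in [(0,.044,.014),(9.5e-3,.044,.014),(0,-.044,.014),(0,.044,-.005)]:
    print(q,pj(c,[R.apply(q)+st['tcp_pos']])/.64)
```

```text
[0.4446 0.1653 0.135 ] [0.4463 0.1312 0.135 ] [0.4739 0.1588 0.147 ] [0.4152 0.163  0.147 ] [0.4759 0.1266 0.147 ] [0.4165 0.1315 0.147 ]
(0, 0.044, 0.014) [[526.68777683 382.76139736]]
(0.0095, 0.044, 0.014) [[528.773188   356.99085768]]
(0, -0.044, 0.014) [[269.7296227 382.8003267]]
(0, 0.044, -0.005) [[541.66098373 409.28731103]]
```

Request:
apply_moves(
  slide=[
    [0.003,0,0.32],
    [0.003,0,0.32],
    [0,0,0],
    [0,0,0],
    [0,0,0],
    [0,0,0],
    [0,0,0],
    [0,0,0],
  ],
  turn=[
    [0,0,0.004],
    [0,0,0.004],
    [0,0,0],
    [0,0,0],
    [0,0,0],
    [0,0,0],
    [0,0,0],
    [0,0,0],
  ],
  jaw=[0,0,0,0.5,0.5,0.5,0.5,0.5],
  newtons=30,
)

```text
time_s: 3.3
tcp_pos: [0.445, 0.1646, 0.1377]
eef_rot: [-179.9, 0.1, -93.6]
contact_force: [-3.4, 0.9, 7.0]
gripper_width: 0.0596
```

Run:
```python
from plan import *
plan([.4450,.165,.237],-93); plan([.44,.03,.30],-93)
```

```text
rows 3
slide [[-0.002, -0.0, -0.331], [-0.001, -0.0, -0.331], [-0.001, -0.0, -0.331]]
turn [[-0.0, 0.0, -0.002], [-0.0, 0.0, -0.002], [-0.0, 0.0, -0.002]]
rows 5
slide [[0.269, -0.007, -0.325], [0.269, -0.007, -0.325], [0.269, -0.006, -0.325], [0.269, -0.005, -0.325], [0.269, -0.005, -0.325]]
turn [[-0.0, 0.0, -0.001], [-0.0, 0.0, -0.001], [-0.0, 0.0, -0.001], [-0.0, 0.0, -0.001], [-0.0, 0.0, -0.001]]
```

Request:
apply_moves(
  slide=[
    [0,0,-0.1],
    [0,0,-0.2],
    [0,0,-0.35],
    [0,0,-0.35],
    [0.3,0.02,-0.15],
    [0.4,0.02,-0.15],
    [0.4,0,-0.15],
    [0.25,0,-0.18],
  ],
  turn=[
    [0,0,0],
    [0,0,0],
    [0,0,0],
    [0,0,0],
    [0,0,0],
    [0,0,0],
    [0,0,0],
    [0,0,0],
  ],
  jaw=[0.5,0.5,0.5,0.5,0.5,0.5,0.5,0.5],
)

```text
time_s: 4.1
tcp_pos: [0.4306, 0.0276, 0.3004]
eef_rot: [179.9, -0.0, -93.6]
contact_force: [0.6, -0.1, -2.6]
gripper_width: 0.0594
```

Request:
apply_moves(
  slide=[
    [0,0,0],
    [0,0,0],
  ],
  turn=[
    [0,0,0],
    [0,0,0],
  ],
  jaw=[0.5,0.5],
)

```text
time_s: 4.3
tcp_pos: [0.4318, 0.0293, 0.3]
eef_rot: [-180.0, 0.1, -93.7]
contact_force: [0.1, -0.0, -3.7]
gripper_width: 0.0597
```

Run:
```python
from plan import *
show()
c=cap('wrist','w3')
cv2.imwrite('pics/w3b.png',cv2.resize(c['pixels'],(800,600)))
```

```text
4.3 [0.4318 0.0293 0.3   ] [-1.7997e+02  5.0000e-02 -9.3710e+01] F [ 0.13 -0.04 -3.66] w 0.0597
```

View pics/w3b.png

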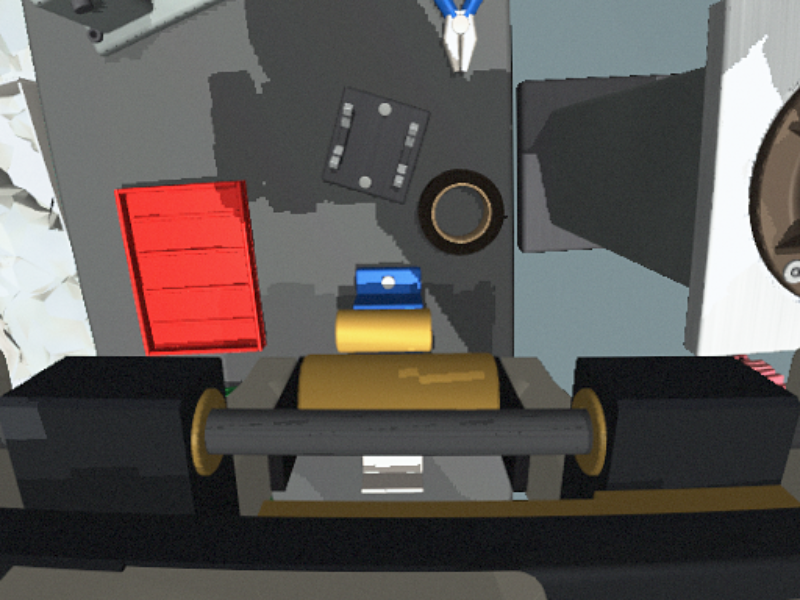

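Run:
```python
from h import *
c=ld('w3')['pixels']
cv2.imwrite('pics/w3c.png',cv2.resize(c[45:140,195:285],None,fx=6.5,fy=6.3,interpolation=cv2.INTER_CUBIC)[:600])
cv2.imwrite('pics/w3d.png',cv2.resize(c[100:240,60:180],None,fx=4,fy=4,interpolation=cv2.INTER_CUBIC)[:600])
```

```text
(no output)
```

View pics/w3c.png

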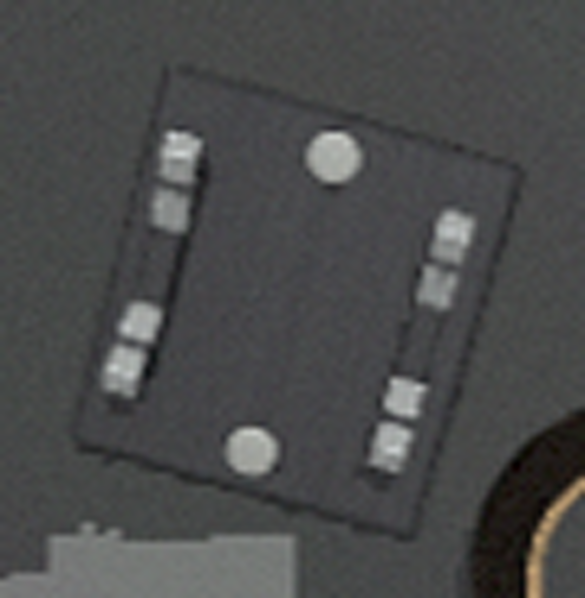

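View pics/w3d.png

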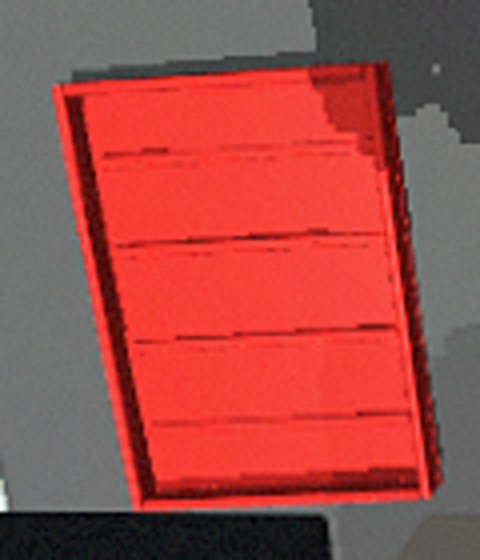

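Run:
```python
from h import *
c=ld('w3')
W=lambda u,v,z:pt(c,(u+.5)/6.5-.5+195,(v+.5)/6.3-.5+45,z=z)
print('corn');C=[W(*q,.113) for q in [(168,65),(523,168),(410,537),(77,445)]]
print(np.round(C,4),np.mean(C,0))
ang=lambda d:np.degrees(np.arctan2(d[1],d[0]))
print('yaw edges',ang(C[0]-C[1]),ang(C[3]-C[2]),ang(C[3]-C[0])-90,ang(C[2]-C[1])-90)
s=[W(334,157,.114),W(251,451,.114)];print('screws',np.round(s,4),np.mean(s,0),ang(s[1]-s[0])-90)
a=[W(*q,.135) for q in [(181,152),(124,370),(455,235),(392,447)]];print('arms',np.round(a,4),np.mean(a,0),ang(a[1]-a[0])-90,ang(a[3]-a[2])-90,ang((a[0]+a[1]-a[2]-a[3])))
V=lambda u,v,z:pt(c,(u+.5)/4-.5+60,(v+.5)/4-.5+100,z=z)
C=[V(*q,.118) for q in [(55,88),(386,65),(436,492),(136,508)]]
print('red',np.round(C,4),np.mean(C,0),ang(C[0]-C[1]),ang(C[3]-C[2]),ang(C[3]-C[0])-90,ang(C[2]-C[1])-90)
```

```text
corn
[[ 0.4584 -0.0889  0.113 ]
 [ 0.4067 -0.0704  0.113 ]
 [ 0.4271 -0.0151  0.113 ]
 [ 0.4775 -0.033   0.113 ]] [ 0.44241995 -0.05185892  0.113     ]
yaw edges -19.73206758470108 -19.5779495135809 -18.90815476603815 -20.247717030765045
screws [[ 0.4348 -0.0738  0.114 ]
 [ 0.4507 -0.0303  0.114 ]] [ 0.44272134 -0.05201808  0.114     ] -20.10840928309146
arms [[ 0.4555 -0.0741  0.135 ]
 [ 0.4664 -0.0441  0.135 ]
 [ 0.4181 -0.06    0.135 ]
 [ 0.4289 -0.0305  0.135 ]] [ 0.4422259  -0.05217163  0.135     ] -19.89909967418872 -20.048291174661443 -20.288650341347253
red [[ 0.6129 -0.0372  0.118 ]
 [ 0.5269 -0.0362  0.118 ]
 [ 0.5299  0.0772  0.118 ]
 [ 0.6145  0.077   0.118 ]] [0.57104859 0.02021676 0.118     ] -0.6976338217294727 -0.17643137875432494 -0.8327457608709636 -1.4837502840675114
```

Run:
```python
from plan import *
plan([.4424,-.052,.18],-110)
```

```text
rows 4
slide [[0.202, -0.04, 0.298], [0.199, -0.054, 0.298], [0.195, -0.068, 0.299], [0.189, -0.082, 0.299]]
turn [[0.0, 0.0, 0.048], [0.0, 0.0, 0.048], [0.0, 0.0, 0.048], [0.0, 0.0, 0.048]]
```

Request:
apply_moves(
  slide=[
    [0.2,-0.04,0.3],
    [0.2,-0.054,0.3],
    [0.195,-0.068,0.3],
    [0.19,-0.082,0.3],
    [0,0,0],
    [0,0,0],
  ],
  turn=[
    [0,0,0.048],
    [0,0,0.048],
    [0,0,0.048],
    [0,0,0.048],
    [0,0,0],
    [0,0,0],
  ],
  jaw=[0.5,0.5,0.5,0.5,0.5,0.5],
)

```text
time_s: 4.95
tcp_pos: [0.4424, -0.0518, 0.1787]
eef_rot: [179.9, -0.1, -110.1]
contact_force: [0.7, 0.5, -1.8]
gripper_width: 0.0598
```

Run:
```python
from plan import *
show(); plan([.4424,-.052,.1418],-110,n=2)
```

```text
4.95 [ 0.4424 -0.0518  0.1787] [ 1.7987e+02 -1.1000e-01 -1.1007e+02] F [ 0.7   0.52 -1.85] w 0.0598
rows 2
slide [[0.001, -0.001, 0.184], [0.001, -0.0, 0.184]]
turn [[0.001, -0.001, -0.0], [0.001, -0.001, -0.0]]
```

Request:
apply_moves(
  slide=[
    [0,0,0.18],
    [0,0,0.12],
    [0,0,0.04],
    [0,0,0.01],
    [0,0,0],
    [0,0,0],
  ],
  turn=[
    [0,0,0],
    [0,0,0],
    [0,0,0],
    [0,0,0],
    [0,0,0],
    [0,0,0],
  ],
  jaw=[0.5,0.5,0.5,0.5,0.5,0.5],
)

```text
time_s: 5.55
tcp_pos: [0.4434, -0.0516, 0.1454]
eef_rot: [-179.9, 0.0, -110.1]
contact_force: [0.3, -0.5, -2.1]
gripper_width: 0.0595
```

Request:
apply_moves(
  slide=[
    [0,0,0.02],
    [0,0,0],
    [0,0,0],
  ],
  turn=[
    [0,0,0],
    [0,0,0],
    [0,0,0],
  ],
  jaw=[0.5,0.5,0.5],
)

```text
time_s: 5.85
tcp_pos: [0.4428, -0.052, 0.1427]
eef_rot: [-180.0, 0.0, -110.1]
contact_force: [-1.2, -0.3, -2.9]
gripper_width: 0.06
```

Request:
apply_moves(
  slide=[
    [0,0,0.01],
    [0,0,0],
    [0,0,0],
  ],
  turn=[
    [0,0,0],
    [0,0,0],
    [0,0,0],
  ],
  jaw=[0.5,0.5,0.5],
)

```text
time_s: 6.15
tcp_pos: [0.4429, -0.052, 0.1417]
eef_rot: [-180.0, 0.0, -110.1]
contact_force: [-1.0, -0.2, -0.8]
gripper_width: 0.0596
```

Request:
apply_moves(
  slide=[
    [0,0,0],
    [0,0,0],
    [0,0,-0.2],
    [0,0,-0.3],
    [0,0,-0.4],
    [0,0,-0.2],
    [0,0,0],
    [0,0,0],
  ],
  turn=[
    [0,0,0],
    [0,0,0],
    [0,0,0],
    [0,0,0],
    [0,0,-0.09],
    [0,0,-0.09],
    [0,0,-0.09],
    [0,0,-0.09],
  ],
  jaw=[0.2,0.2,0.2,0.1,0,0,0,0],
)

```text
time_s: 6.95
tcp_pos: [0.4432, -0.0518, 0.2526]
eef_rot: [-179.9, 0.0, -78.8]
contact_force: [-0.0, -0.7, -1.1]
gripper_width: 0.0878
```

Request:
apply_moves(
  slide=[
    [0,0,0],
    [0,0,0],
    [0,0,0],
    [0,0,0],
    [0,0,0],
    [0,0,0],
    [0,0,0],
    [0,0,0],
  ],
  turn=[
    [0,0,-0.09],
    [0,0,-0.09],
    [0,0,-0.09],
    [0,0,-0.09],
    [0,0,-0.09],
    [0,0,-0.09],
    [0,0,-0.067],
    [0,0,0],
  ],
  jaw=[0,0,0,0,0,0,0,0],
)

```text
time_s: 7.75
tcp_pos: [0.4429, -0.0519, 0.2517]
eef_rot: [-180.0, -0.0, -26.9]
contact_force: [-0.4, 0.2, 0.6]
gripper_width: 0.0876
```

Run:
```python
from plan import *
show()
c=cap('wrist','w4')
cv2.imwrite('pics/w4b.png',cv2.resize(c['pixels'],(800,600)))
```

```text
7.75 [ 0.4429 -0.0519  0.2517] [-1.7999e+02 -1.0000e-02 -2.6920e+01] F [-0.44  0.16  0.58] w 0.0876
```

View pics/w4b.png

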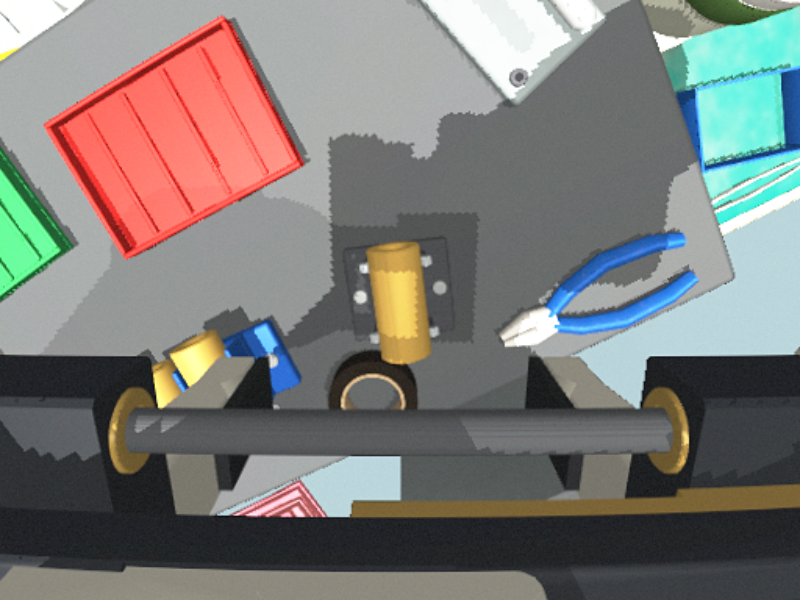

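Run:
```python
from plan import *
c=ld('w4')
W=lambda u,v,z:np.round(pt(c,(u+.5)*.64-.5,(v+.5)*.64-.5,z=z),4)
a,b=W(394,243,.153),W(405,360,.153)
print(a,b,(a+b)/2,np.degrees(np.arctan2((a-b)[1],(a-b)[0])),np.linalg.norm(a-b))
print(W(398,300,.139))
plan([.4426,-.052,.17],-20)
```

```text
[ 0.4747 -0.0651  0.153 ] [ 0.4177 -0.0424  0.153 ] [ 0.4462  -0.05375  0.153  ] -21.714702864416434 0.06135380998764461
[ 0.4446 -0.052   0.139 ]
rows 2
slide [[-0.001, 0.001, 0.408], [-0.001, 0.001, 0.408]]
turn [[-0.0, -0.0, -0.041], [-0.0, -0.0, -0.041]]
```

Request:
apply_moves(
  slide=[
    [0,0,0.4],
    [0,0,0.4],
    [0,0,0.2],
    [0,0,0.05],
    [0,0,0],
    [0,0,0],
  ],
  turn=[
    [0,0,-0.041],
    [0,0,-0.041],
    [0,0,0],
    [0,0,0],
    [0,0,0],
    [0,0,0],
  ],
  jaw=[0,0,0,0,0,0],
)

```text
time_s: 8.4
tcp_pos: [0.4438, -0.0518, 0.1478]
eef_rot: [-180.0, -0.1, -20.0]
contact_force: [0.3, 0.3, 0.0]
gripper_width: 0.0874
```

Run:
```python
from plan import *
show();plan([.4432,-.052,.146],-20)
```

```text
8.4 [ 0.4438 -0.0518  0.1478] [-1.7995e+02 -1.0000e-01 -2.0000e+01] F [0.28 0.28 0.03] w 0.0874
rows 1
slide [[-0.005, 0.004, 0.018]]
turn [[-0.001, -0.001, -0.0]]
```

Request:
apply_moves(
  slide=[
    [0,0,0.018],
    [0,0,0],
    [0,0,0],
    [0,0,0],
    [0,0,0],
    [0,0,0],
    [0,0,0],
    [0,0,0],
  ],
  turn=[
    [0,0,0],
    [0,0,0],
    [0,0,0],
    [0,0,0],
    [0,0,0],
    [0,0,0],
    [0,0,0],
    [0,0,0],
  ],
  jaw=[0,0.85,0.85,0.85,0.85,0.85,0.85,0.85],
  newtons=30,
)

```text
time_s: 9.2
tcp_pos: [0.4428, -0.052, 0.1447]
eef_rot: [180.0, 0.0, -20.0]
contact_force: [0.4, 0.3, 0.3]
gripper_width: 0.0373
```

Request:
apply_moves(
  slide=[
    [0,0,0],
    [0,0,0],
    [0,0,0],
    [0,0,0],
  ],
  turn=[
    [0,0,0],
    [0,0,0],
    [0,0,0],
    [0,0,0],
  ],
  jaw=[0.85,0.85,0.85,0.85],
)

```text
time_s: 9.6
tcp_pos: [0.4426, -0.0522, 0.1447]
eef_rot: [180.0, 0.0, -20.0]
contact_force: [-0.8, -2.1, -0.1]
gripper_width: 0.0268
```

Run:
```python
from plan import *
show();plan([.463,-.2,.26],17)
```

```text
9.6 [ 0.4426 -0.0522  0.1447] [ 1.7998e+02  1.0000e-02 -1.9960e+01] F [-0.8  -2.08 -0.08] w 0.0268
rows 5
slide [[0.139, 0.264, -0.23], [0.104, 0.28, -0.23], [0.067, 0.291, -0.23], [0.029, 0.297, -0.23], [-0.009, 0.298, -0.23]]
turn [[0.0, 0.0, -0.086], [0.0, 0.0, -0.086], [0.0, 0.0, -0.086], [0.0, 0.0, -0.086], [0.0, 0.0, -0.086]]
```

Request:
apply_moves(
  slide=[
    [0,0,-0.15],
    [0,0,-0.35],
    [0.14,0.26,-0.35],
    [0.1,0.28,-0.3],
    [0.07,0.29,0],
    [0.03,0.3,0],
    [-0.01,0.3,0],
    [0,0,0],
  ],
  turn=[
    [0,0,0],
    [0,0,0],
    [0,0,-0.086],
    [0,0,-0.086],
    [0,0,-0.086],
    [0,0,-0.086],
    [0,0,-0.086],
    [0,0,0],
  ],
  jaw=[0.85,0.85,0.85,0.85,0.85,0.85,0.85,0.85],
)

```text
time_s: 10.4
tcp_pos: [0.4632, -0.202, 0.2588]
eef_rot: [-180.0, 0.1, 17.2]
contact_force: [-0.3, -0.2, -3.1]
gripper_width: 0.0269
```

Run:
```python
from plan import *
show()
c=cap('wrist','w5');show()
cv2.imwrite('pics/w5b.png',cv2.resize(c['pixels'],(800,600)))
```

```text
10.4 [ 0.4632 -0.202   0.2588] [-1.7997e+02  8.0000e-02  1.7150e+01] F [-0.28 -0.2  -3.09] w 0.0269
10.45 [ 0.4629 -0.2009  0.2588] [-1.7994e+02  8.0000e-02  1.6850e+01] F [ 0.11  0.42 -1.85] w 0.0268
```

View pics/w5b.png

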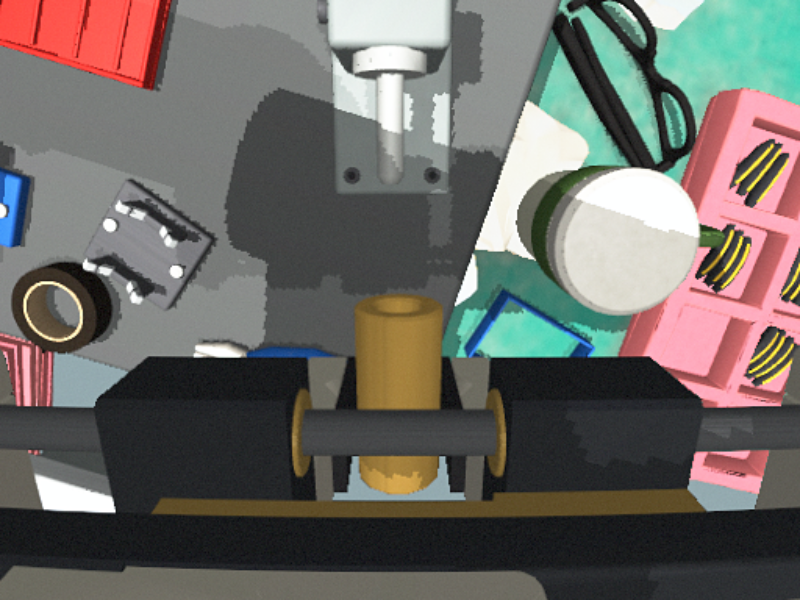

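Run:
```python
from h import *
c=ld('w5')['pixels']
cv2.imwrite('pics/w5c.png',cv2.resize(c[0:130,195:305],None,fx=5,fy=5,interpolation=cv2.INTER_CUBIC)[:600*2])
```

```text
(no output)
```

View pics/w5c.png

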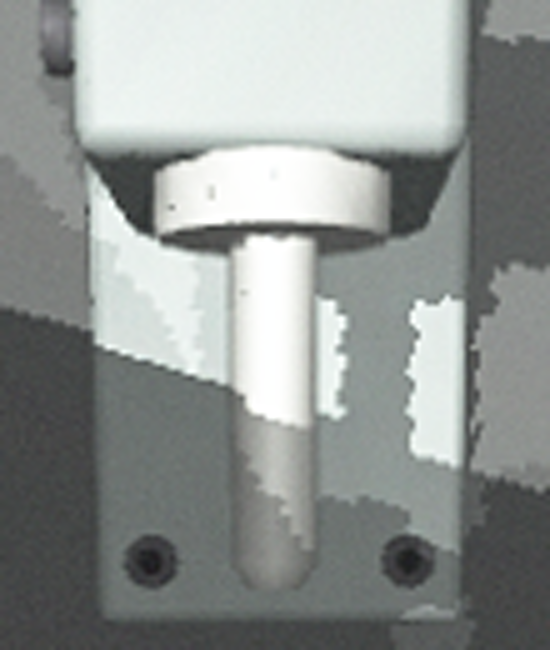

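Run:
```python
from plan import *
c=ld('w5')
W=lambda u,v,z:pt(c,(u+.5)/5-.5+195,(v+.5)/5-.5,z=z)
ang=lambda d:np.degrees(np.arctan2(d[1],d[0]))
a,b=W(274.5,500,.17),W(273,260,.17); print('axis',a,b,ang(b-a))
n=W(275,590,.168);print('nose',n, 'shoulder top edge',W(273,232,.186))
f1,f2=W(100,618,.117),W(465,618,.117);s1,s2=W(150,561,.117),W(408,561,.117)
print('foot',f1,f2,ang(f1-f2)-90,(f1+f2)/2,'screws',ang(s1-s2)-90,(s1+s2)/2)
h1,h2=W(155,205,.17),W(390,205,.17);print('shoulder ends',h1,h2,np.linalg.norm(h1-h2),(h1+h2)/2)
print('block edges', ang(W(80,100,.186)-W(468,100,.186))-90)
for yw in (16.,17.,18.):
  u=np.array([np.cos(np.radians(yw)),np.sin(np.radians(yw)),0]); p=np.array([-u[1],u[0],0])
  print(yw,[round(float(1000*q@p),1) for q in (a,b,n,(f1+f2)/2,(s1+s2)/2,(h1+h2)/2)],[round(float(1000*q@u),1) for q in(n,(f1+f2)/2,W(273,232,.186))])
```

```text
axis [ 0.53407774 -0.1762802   0.17      ] [ 0.56423509 -0.1668915   0.17      ] 17.29260436390816
nose [ 0.52217617 -0.1799408   0.168     ] shoulder top edge [ 0.56543158 -0.1668009   0.186     ]
foot [ 0.50583337 -0.15221344  0.117     ] [ 0.52456027 -0.21301     0.117     ] 17.12017726192485 [ 0.51519682 -0.18261172  0.117     ] screws 17.114134213432592 [ 0.52428756 -0.17920706  0.117     ]
shoulder ends [ 0.56631452 -0.14970786  0.17      ] [ 0.57557572 -0.17984344  0.17      ] 0.03152654603639444 [ 0.57094512 -0.16477565  0.17      ]
block edges 17.079093474139924
16.0 [-316.7, -316.0, -316.9, -317.5, -316.8, -315.8] [452.3, 444.9, 497.6]
17.0 [-324.7, -324.6, -324.7, -325.3, -324.7, -324.5] [446.7, 439.3, 492.0]
18.0 [-332.7, -333.1, -332.5, -332.9, -332.4, -333.1] [441.0, 433.6, 486.2]
```

Run:
```python
from plan import *
c=ld('w5')
cv2.imwrite('pics/w5s.png',cv2.resize(c['pixels'][180:330,215:300],None,fx=6,fy=6,interpolation=cv2.INTER_CUBIC)[:,:])
```

```text
(no output)
```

View pics/w5s.png

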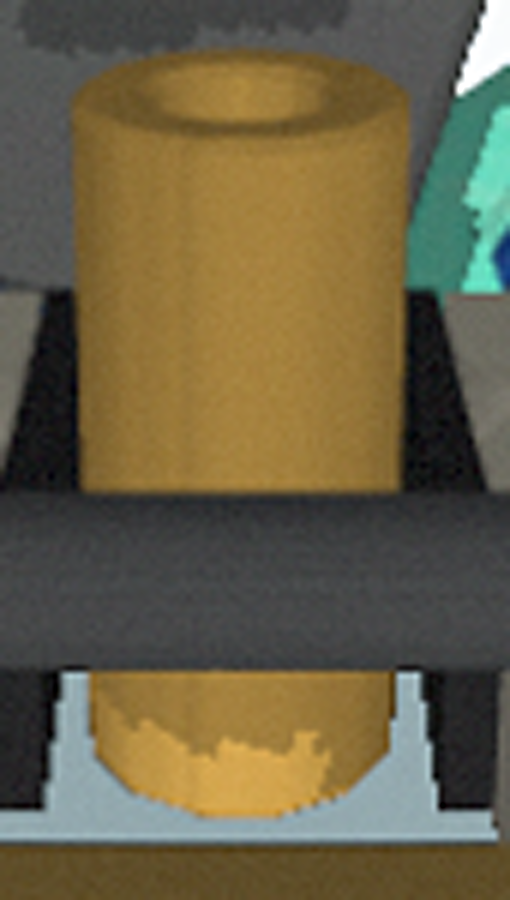

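Run:
```python
from plan import *
c=ld('w5');st=r.get_state();R=Ro.from_euler('xyz',[180,0,17.0],degrees=True);t=st['tcp_pos']
W=lambda u,v,z:pt(c,(u+.5)/6-.5+215,(v+.5)/6-.5+180,z=z)
zz=t[2]-.0057
for q in [(241.5,200),(242,700),(240,93)]: print(np.round(1000*R.inv().apply(W(*q,zz)-t),2))
u=np.array([np.cos(np.radians(17)),np.sin(np.radians(17)),0]); p=np.array([-u[1],u[0],0])
print('tcp',1000*t@u,1000*t@p, st['eef_rot'])
f=W(240,93,zz); print('front',1000*f@u,1000*f@p)
```

```text
[21.39  1.12  5.7 ]
[-26.17   1.28   5.7 ]
[30.56  0.98  5.7 ]
tcp 383.9383888747525 -327.42186556180116 [-1.79942185e+02  7.94534177e-02  1.68462733e+01]
front 414.4991427614633 -328.39745290139024
```

Request:
apply_moves(
  slide=[
    [0,-0.01,0.3],
    [0.02,-0.01,0.3],
    [0.1,-0.016,0.15],
    [0.12,0,0.08],
    [0,0,0],
    [0,0,0],
  ],
  turn=[
    [0,0,0],
    [0,0,0],
    [0,0,0],
    [0,0,0],
    [0,0,0],
    [0,0,0],
  ],
  jaw=[0.85,0.85,0.85,0.85,0.85,0.85],
)

```text
time_s: 11.05
tcp_pos: [0.4858, -0.1889, 0.1771]
eef_rot: [180.0, -0.0, 17.0]
contact_force: [-0.5, -0.7, -3.2]
gripper_width: 0.0268
```

Run:
```python
from plan import *
show()
c=cap('wrist','w6');show()
cv2.imwrite('pics/w6c.png',cv2.resize(c['pixels'][60:340,190:315],None,fx=5,fy=5,interpolation=cv2.INTER_CUBIC)[:800])
s=cap('scene','s6')
cv2.imwrite('pics/s6c.png',cv2.resize(s['pixels'][150:270,270:400],None,fx=5,fy=5,interpolation=cv2.INTER_CUBIC))
```

```text
11.05 [ 0.4858 -0.1889  0.1771] [ 1.7999e+02 -1.0000e-02  1.7020e+01] F [-0.54 -0.73 -3.21] w 0.0268
11.1 [ 0.4857 -0.1891  0.1774] [ 1.7998e+02 -4.0000e-02  1.7010e+01] F [-0.1   0.28 -2.79] w 0.0273
```

View pics/w6c.png

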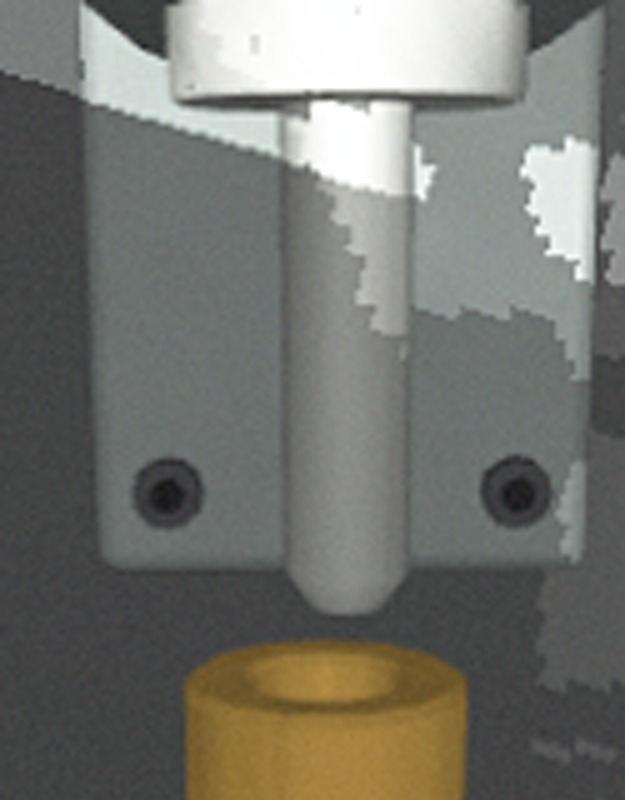

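View pics/s6c.png

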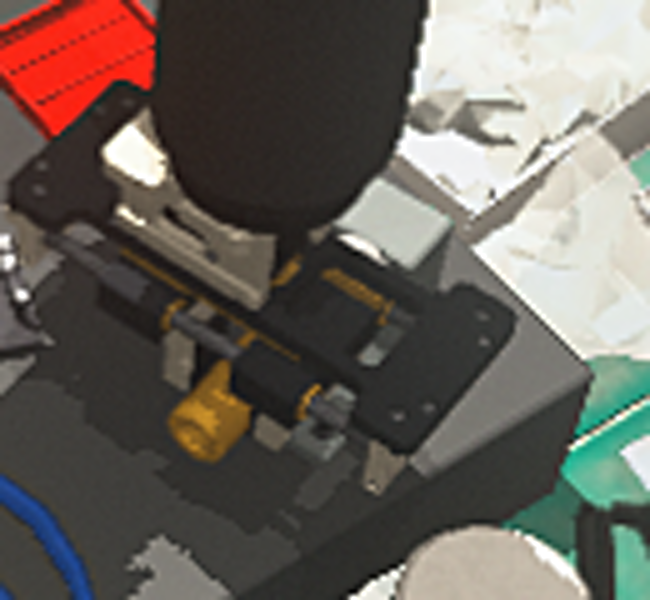

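Run:
```python
from plan import *
c=ld('w6')
def Z(u,v):
    x=int(round(u/5+190));y=int(round(v/5+60))
    q=np.array([pt(c,a,b) for a in range(x-6,x+7) for b in (y-1,y,y+1)]); return np.round(q[q[:,2].argmax()],4), np.round(np.percentile(q[:,2],90),4)
for q in [(347,500),(347,400),(347,300),(347,200)]: print('pin',Z(*q))
for q in [(327,730),(327,760),(327,790)]: print('sl',Z(*q))
print('foot',Z(220,500),Z(450,500))
q=[pt(c,190+322/5+d,60+v/5) for d in (-12,12) for v in (760,)];print(q)
```

```text
pin (array([ 0.5323, -0.1752,  0.1774]), np.float64(0.177))
pin (array([ 0.5416, -0.1746,  0.178 ]), np.float64(0.1774))
pin (array([ 0.5498, -0.1716,  0.1778]), np.float64(0.177))
pin (array([ 0.5586, -0.1712,  0.1777]), np.float64(0.1767))
sl (array([ 0.5576, -0.1667,  0.3218]), np.float64(0.1859))
sl (array([ 0.5129, -0.1825,  0.1866]), np.float64(0.1857))
sl (array([ 0.5079, -0.1794,  0.1863]), np.float64(0.186))
foot (array([ 0.5576, -0.1667,  0.3218]), np.float64(0.1215)) (array([ 0.5286, -0.1963,  0.1213]), np.float64(0.1185))
[array([ 0.50938057, -0.17577362,  0.18401472]), array([ 0.51250447, -0.18615056,  0.18389223])]
```

Request:
apply_moves(
  slide=[
    [0,0.02,0.012],
    [0,0,0],
    [0.04,0,0],
    [0.04,0,0],
    [0.04,0,0],
    [0.03,0,0],
    [0,0,0],
  ],
  turn=[
    [0,0,0],
    [0,0,0],
    [0,0,0],
    [0,0,0],
    [0,0,0],
    [0,0,0],
    [0,0,0],
  ],
  jaw=[0.85,0.85,0.85,0.85,0.85,0.85,0.85],
)

```text
time_s: 11.85
tcp_pos: [0.5006, -0.1867, 0.1754]
eef_rot: [180.0, 0.0, 17.0]
contact_force: [0.0, -0.7, -2.4]
gripper_width: 0.0265
```

Run:
```python
from plan import *
show()
c=cap('wrist','w7');show()
cv2.imwrite('pics/w7c.png',cv2.resize(c['pixels'][60:340,190:315],None,fx=5,fy=5,interpolation=cv2.INTER_CUBIC)[:800])
```

```text
11.85 [ 0.5006 -0.1867  0.1754] [1.800e+02 1.000e-02 1.701e+01] F [ 0.01 -0.66 -2.44] w 0.0265
11.9 [ 0.5002 -0.1867  0.1754] [-1.7999e+02  2.0000e-02  1.7010e+01] F [-0.88 -1.1  -2.09] w 0.0271
```

View pics/w7c.png

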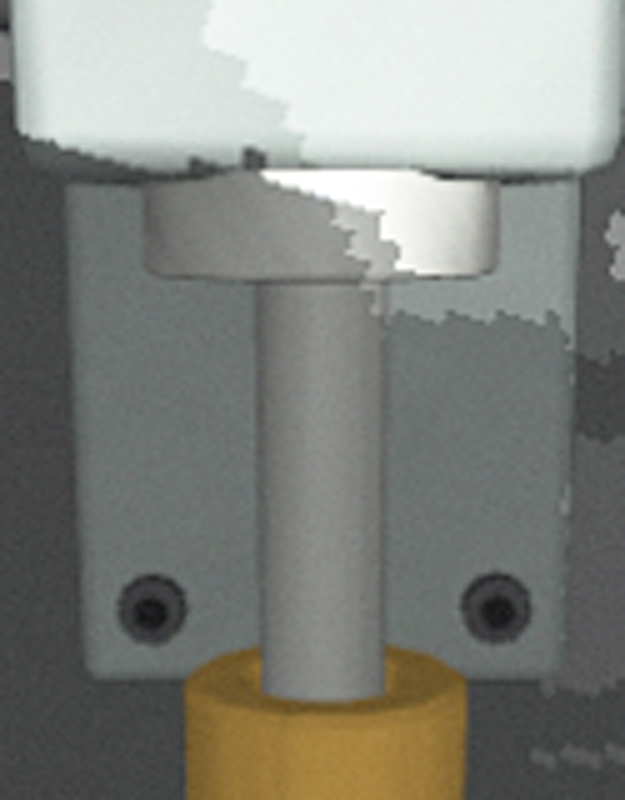

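Request:
apply_moves(
  slide=[
    [0.04,0,0],
    [0.04,0,0],
    [0.03,0,0],
    [0.02,0,0],
    [0,0,0],
  ],
  turn=[
    [0,0,0],
    [0,0,0],
    [0,0,0],
    [0,0,0],
    [0,0,0],
  ],
  jaw=[0.85,0.85,0.85,0.85,0.85],
)

```text
time_s: 12.4
tcp_pos: [0.5128, -0.183, 0.1755]
eef_rot: [-180.0, 0.0, 17.0]
contact_force: [-1.0, 0.3, -1.8]
gripper_width: 0.0266
```

Request:
apply_moves(
  slide=[
    [0.02,0,0],
    [0.02,0,0],
    [0.02,0,0],
    [0,0,0],
  ],
  turn=[
    [0,0,0],
    [0,0,0],
    [0,0,0],
    [0,0,0],
  ],
  jaw=[0.85,0.85,0.85,0.85],
)

```text
time_s: 12.8
tcp_pos: [0.5178, -0.1814, 0.1755]
eef_rot: [-180.0, 0.1, 17.0]
contact_force: [-2.2, -0.9, -1.5]
gripper_width: 0.0267
```

Request:
apply_moves(
  slide=[
    [0.02,0,0],
    [0,0,0],
  ],
  turn=[
    [0,0,0],
    [0,0,0],
  ],
  jaw=[0.85,0.85],
)

```text
time_s: 13.0
tcp_pos: [0.518, -0.1814, 0.1753]
eef_rot: [-180.0, 0.3, 17.0]
contact_force: [-7.5, -1.7, 2.5]
gripper_width: 0.0267
```

Run:
```python
from plan import *
show()
c=cap('wrist','w8');show()
cv2.imwrite('pics/w8c.png',cv2.resize(c['pixels'][60:340,190:315],None,fx=5,fy=5,interpolation=cv2.INTER_CUBIC)[:800])
```

```text
13.0 [ 0.518  -0.1814  0.1753] [-179.96    0.26   16.98] F [-7.46 -1.67  2.48] w 0.0267
13.05 [ 0.518  -0.1814  0.1753] [-179.96    0.25   16.98] F [-7.24 -2.33  1.77] w 0.0269
```

View pics/w8c.png

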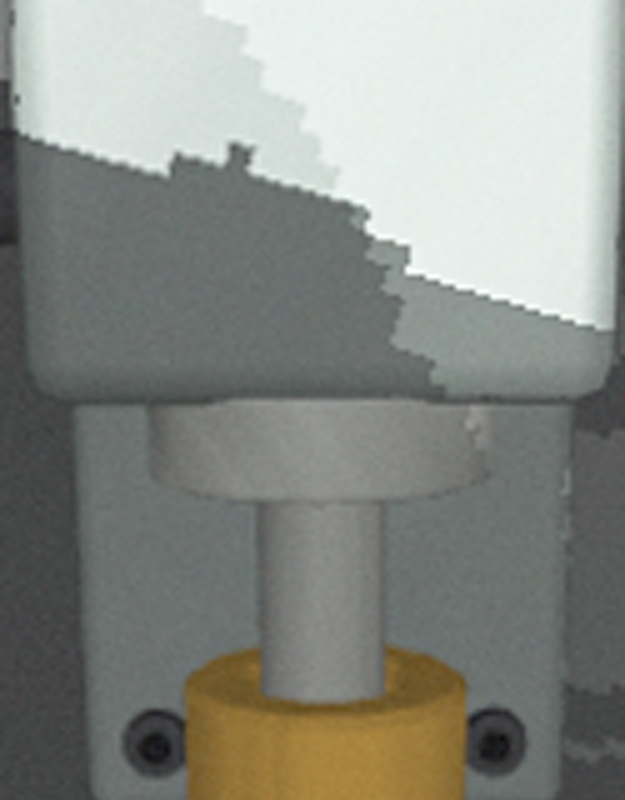

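Request:
apply_moves(
  slide=[
    [-0.03,0,0],
    [-0.07,0,0],
    [-0.15,0,0],
    [-0.25,0,0],
    [0,0,-0.2],
    [0,-0.2,-0.4],
    [0,-0.4,-0.15],
    [0,-0.4,0],
  ],
  turn=[
    [0,0,0],
    [0,0,0],
    [0,0,0],
    [0,0,0],
    [0,0,0],
    [0,0,0.05],
    [0,0,0.08],
    [0,0,0.08],
  ],
  jaw=[0.85,0.85,0.85,0.85,0.85,0.85,0.85,0.85],
)

```text
time_s: 13.85
tcp_pos: [0.4536, -0.0972, 0.2533]
eef_rot: [-180.0, -0.3, -1.4]
contact_force: [0.3, 1.5, -2.5]
gripper_width: 0.0268
```

Run:
```python
from plan import *
show(); plan([.5,.03,.25],-1,n=3)
```

```text
13.85 [ 0.4536 -0.0972  0.2533] [-179.95   -0.31   -1.44] F [ 0.26  1.46 -2.46] w 0.0268
rows 3
slide [[0.144, -0.428, 0.012], [0.145, -0.427, 0.012], [0.146, -0.427, 0.012]]
turn [[-0.0, -0.001, -0.002], [-0.0, -0.001, -0.002], [-0.0, -0.001, -0.002]]
```

Request:
apply_moves(
  slide=[
    [0.145,-0.43,0],
    [0.145,-0.43,0],
    [0.145,-0.43,0],
    [0,0,0],
    [0,0,0],
  ],
  turn=[
    [0,0,0],
    [0,0,0],
    [0,0,0],
    [0,0,0],
    [0,0,0],
  ],
  jaw=[0.85,0.85,0.85,0.85,0.85],
)

```text
time_s: 14.35
tcp_pos: [0.4989, 0.0314, 0.2503]
eef_rot: [-180.0, 0.0, -0.9]
contact_force: [-1.2, 0.0, -2.6]
gripper_width: 0.0271
```

Run:
```python
from plan import *
show()
c=cap('wrist','w9');show()
cv2.imwrite('pics/w9b.png',cv2.resize(c['pixels'],(800,600)))
```

```text
14.35 [0.4989 0.0314 0.2503] [-1.8e+02  3.0e-02 -9.3e-01] F [-1.24  0.02 -2.63] w 0.0271
14.4 [0.4988 0.0306 0.2504] [-1.8e+02  2.0e-02 -1.0e+00] F [ 0.89 -0.47 -3.23] w 0.0266
```

View pics/w9b.png

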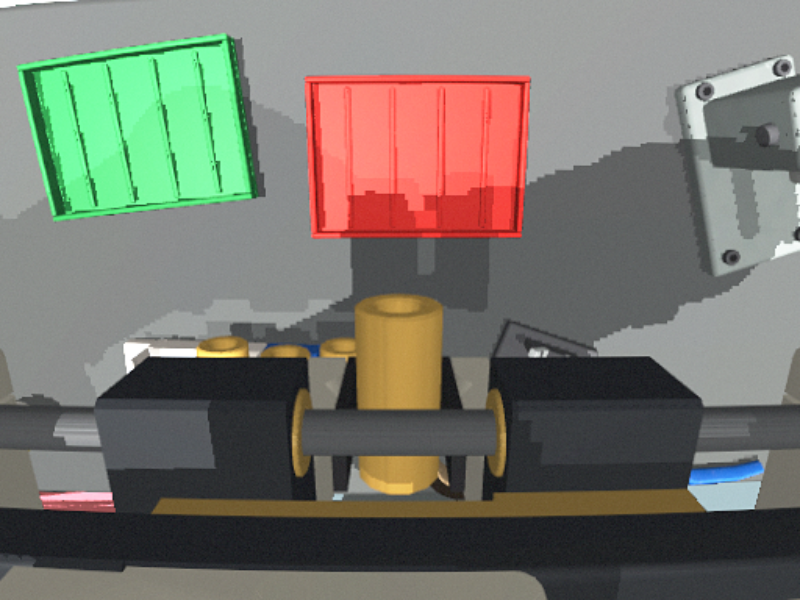

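Run:
```python
from plan import *
c=ld('w9')
W=lambda u,v,z:pt(c,(u+.5)*.64-.5,(v+.5)*.64-.5,z=z)
ang=lambda d:np.degrees(np.arctan2(d[1],d[0]))
for nm,C in [('red',[(306,77),(530,77),(522,237),(312,237)]),('green',[(19,67),(229,37),(254,197),(55,219)])]:
    C=[W(*q,.118) for q in C]
    print(nm,np.round(C,4),np.round(np.mean(C,0),4),'yaw',ang(C[0]-C[3]),ang(C[1]-C[2]),ang(C[0]-C[1])-90,ang(C[3]-C[2])-90)
print('ribs',[np.round(W(u,150,.1105),4) for u in (348,393,442,487)])
print('sleeve front', W(399,307,.2503-.0057), 'tilt ends')
```

```text
red [[ 0.6147  0.0771  0.118 ]
 [ 0.6131 -0.0379  0.118 ]
 [ 0.5301 -0.0373  0.118 ]
 [ 0.5319  0.0788  0.118 ]] [0.5725 0.0202 0.118 ] yaw -1.1367502362233823 -0.46999342297316477 -0.8067870446099761 -0.9118546519012227
green [[0.6268 0.2307 0.118 ]
 [0.6353 0.1154 0.118 ]
 [0.5544 0.1091 0.118 ]
 [0.5457 0.2243 0.118 ]] [0.5905 0.1698 0.118 ] yaw 4.503797063858681 4.461356852943654 4.196771050525058 4.347317638750809
ribs [array([0.578 , 0.0577, 0.1105]), array([0.5775, 0.0332, 0.1105]), array([0.5771, 0.0067, 0.1105]), array([ 0.5768, -0.0178,  0.1105])]
sleeve front [0.52890082 0.0310023  0.2446    ] tilt ends
```

Run:
```python
from plan import *
plan([.572,.0455,.155],-0.9,n=3)
```

```text
rows 3
slide [[0.243, -0.054, 0.318], [0.243, -0.054, 0.318], [0.243, -0.054, 0.318]]
turn [[-0.0, 0.0, -0.0], [-0.0, 0.0, -0.0], [-0.0, 0.0, -0.0]]
```

Request:
apply_moves(
  slide=[
    [0.35,-0.054,0.1],
    [0.25,-0.054,0.3],
    [0.13,-0.054,0.35],
    [0,0,0.2],
    [0,0,0],
    [0,0,0],
  ],
  turn=[
    [0,0,0],
    [0,0,0],
    [0,0,0],
    [0,0,0],
    [0,0,0],
    [0,0,0],
  ],
  jaw=[0.85,0.85,0.85,0.85,0.85,0.85],
)

```text
time_s: 15.0
tcp_pos: [0.5727, 0.0445, 0.1562]
eef_rot: [180.0, -0.0, -1.1]
contact_force: [0.4, -0.1, -1.4]
gripper_width: 0.0267
```

Run:
```python
from plan import *
show();plan([.572,.0455,.131],-0.9,n=3)
c=cap('wrist','w10')
cv2.imwrite('pics/w10b.png',cv2.resize(c['pixels'],(800,600)))
```

```text
15.0 [0.5727 0.0445 0.1562] [179.97  -0.    -1.1 ] F [ 0.43 -0.14 -1.41] w 0.0267
rows 3
slide [[-0.002, -0.003, 0.084], [-0.002, -0.003, 0.084], [-0.002, -0.003, 0.084]]
turn [[0.0, -0.0, -0.001], [0.0, -0.0, -0.001], [0.0, -0.0, -0.001]]
```

View pics/w10b.png

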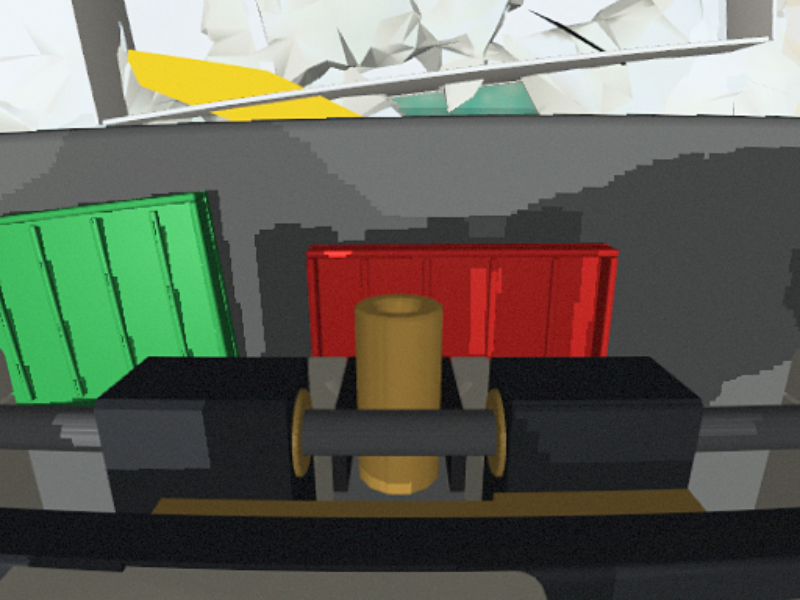

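Request:
apply_moves(
  slide=[
    [0,0,0.12],
    [0,0,0.08],
    [0,0,0.04],
    [0,0,0.02],
    [0,0,0],
    [0,0,0],
  ],
  turn=[
    [0,0,0],
    [0,0,0],
    [0,0,0],
    [0,0,0],
    [0,0,0],
    [0,0,0],
  ],
  jaw=[0.85,0.85,0.85,0.85,0.85,0.85],
)

```text
time_s: 15.65
tcp_pos: [0.573, 0.0458, 0.1297]
eef_rot: [-180.0, -0.0, -1.0]
contact_force: [-0.2, -0.3, -2.7]
gripper_width: 0.0272
```

Request:
apply_moves(
  slide=[
    [0,0,0.01],
    [0,0,0],
    [0,0,0],
  ],
  turn=[
    [0,0,0],
    [0,0,0],
    [0,0,0],
  ],
  jaw=[0.85,0.85,0.85],
)

```text
time_s: 15.95
tcp_pos: [0.5728, 0.0457, 0.1287]
eef_rot: [-180.0, -0.0, -1.0]
contact_force: [-0.2, -0.4, -2.2]
gripper_width: 0.0271
```

Request:
apply_moves(
  slide=[
    [0,0,0.01],
    [0,0,0],
  ],
  turn=[
    [0,0,0],
    [0,0,0],
  ],
  jaw=[0.85,0.85],
)

```text
time_s: 16.15
tcp_pos: [0.573, 0.0457, 0.1278]
eef_rot: [-180.0, -0.0, -1.0]
contact_force: [0.0, 0.8, 0.0]
gripper_width: 0.0267
```

Request:
apply_moves(
  slide=[
    [0,0,0.005],
    [0,0,0],
  ],
  turn=[
    [0,0,0],
    [0,0,0],
  ],
  jaw=[0.85,0.85],
)

```text
time_s: 16.35
tcp_pos: [0.573, 0.0457, 0.1278]
eef_rot: [-180.0, -0.0, -1.0]
contact_force: [-2.3, 0.8, 5.4]
gripper_width: 0.0269
```

Request:
apply_moves(
  slide=[
    [0,0,0],
    [0,0,0],
    [0,0,-0.05],
    [0,0,-0.15],
    [0,0,-0.3],
    [0,0,-0.4],
    [0,0,-0.3],
  ],
  turn=[
    [0,0,0],
    [0,0,0],
    [0,0,0],
    [0,0,0],
    [0,0,0],
    [0,0,0],
    [0,0,0],
  ],
  jaw=[0.62,0.57,0.57,0.57,0.57,0.4,0.2],
)

```text
time_s: 17.05
tcp_pos: [0.5734, 0.0456, 0.2493]
eef_rot: [-180.0, -0.1, -1.0]
contact_force: [0.5, 0.1, 0.9]
gripper_width: 0.0487
```

Run:
```python
from plan import *
show()
c=cap('wrist','w11')
cv2.imwrite('pics/w11b.png',cv2.resize(c['pixels'],(800,600)))
plan([.446,.131,.26],-93.5)
```

```text
17.05 [0.5734 0.0456 0.2493] [-1.7999e+02 -1.1000e-01 -1.0400e+00] F [0.49 0.08 0.85] w 0.0487
rows 12
slide [[-0.109, -0.069, -0.005], [-0.117, -0.054, -0.005], [-0.124, -0.038, -0.005], [-0.128, -0.021, -0.005], [-0.129, -0.003, -0.005], [-0.128, 0.014, -0.005], [-0.125, 0.031, -0.005], [-0.12, 0.048, -0.005], [-0.113, 0.063, -0.005], [-0.103, 0.078, -0.005], [-0.092, 0.091, -0.005], [-0.079, 0.102, -0.005]]
turn [[-0.0, -0.0, 0.09], [-0.0, -0.0, 0.09], [-0.0, -0.0, 0.09], [-0.0, -0.0, 0.09], [-0.0, -0.0, 0.09], [-0.0, -0.0, 0.09], [-0.0, -0.0, 0.09], [-0.0, -0.0, 0.09], [-0.0, -0.0, 0.09], [-0.0, -0.0, 0.09], [-0.0, -0.0, 0.09], [-0.0, -0.0, 0.09]]
```

View pics/w11b.png

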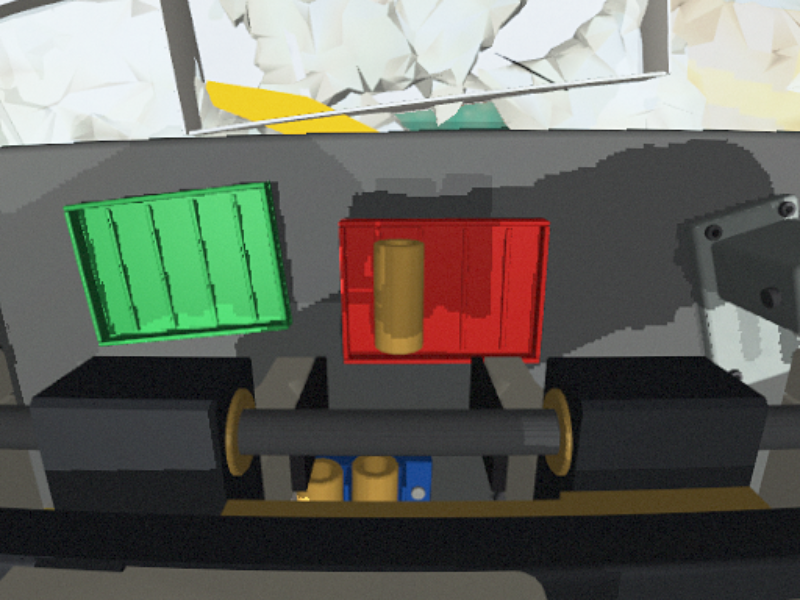

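Request:
apply_moves(
  slide=[
    [-0.11,-0.07,0],
    [-0.12,-0.05,0],
    [-0.12,-0.04,0],
    [-0.13,-0.02,0],
    [-0.13,0,0],
    [-0.13,0.014,0],
    [-0.125,0.03,0],
    [-0.12,0.05,0],
  ],
  turn=[
    [0,0,0.09],
    [0,0,0.09],
    [0,0,0.09],
    [0,0,0.09],
    [0,0,0.09],
    [0,0,0.09],
    [0,0,0.09],
    [0,0,0.09],
  ],
  jaw=[0,0,0,0,0,0,0,0],
)

```text
time_s: 17.9
tcp_pos: [0.4856, 0.1027, 0.2468]
eef_rot: [-180.0, 0.0, -63.2]
contact_force: [0.1, 0.5, 0.3]
gripper_width: 0.0873
```

Request:
apply_moves(
  slide=[
    [-0.11,0.06,0],
    [-0.1,0.08,0],
    [-0.09,0.09,0],
    [-0.08,0.1,0],
    [0,0,0],
    [0,0,0],
  ],
  turn=[
    [0,0,0.09],
    [0,0,0.09],
    [0,0,0.09],
    [0,0,0.09],
    [0,0,0],
    [0,0,0],
  ],
  jaw=[0,0,0,0,0,0],
)

```text
time_s: 18.5
tcp_pos: [0.4437, 0.1306, 0.2471]
eef_rot: [-180.0, 0.0, -93.6]
contact_force: [-0.4, 0.4, -0.0]
gripper_width: 0.0878
```

Run:
```python
from plan import *
show()
c=cap('wrist','w12')
cv2.imwrite('pics/w12b.png',cv2.resize(c['pixels'],(800,600)))
plan([.446,.131,.137],-94,n=3)
```

```text
18.5 [0.4437 0.1306 0.2471] [-1.7997e+02  2.0000e-02 -9.3630e+01] F [-0.44  0.4  -0.02] w 0.0878
rows 3
slide [[-0.002, -0.007, 0.367], [-0.002, -0.007, 0.367], [-0.002, -0.007, 0.367]]
turn [[-0.0, 0.0, 0.001], [-0.0, 0.0, 0.001], [-0.0, 0.0, 0.001]]
```

View pics/w12b.png

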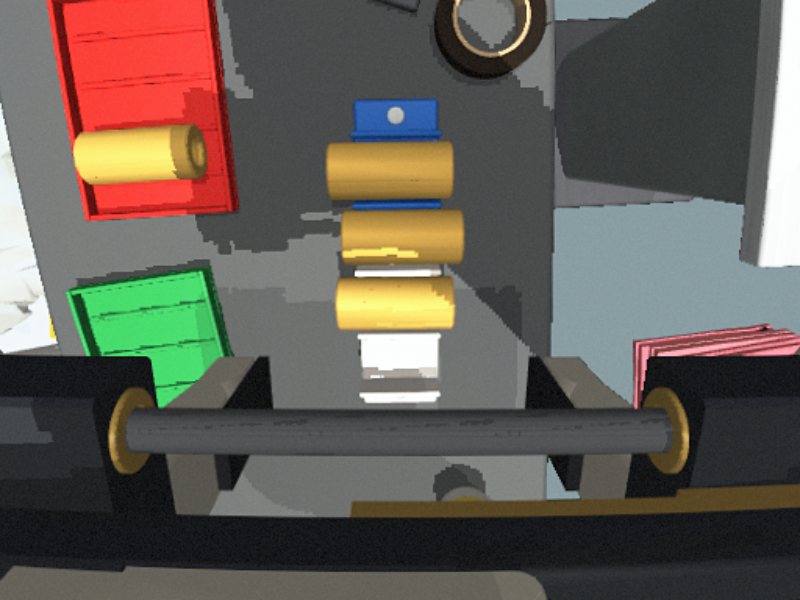

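Request:
apply_moves(
  slide=[
    [0,-0.008,0.4],
    [0,-0.007,0.4],
    [0,-0.007,0.25],
    [0,0,0.05],
    [0,0,0],
    [0,0,0],
  ],
  turn=[
    [0,0,0.002],
    [0,0,0.002],
    [0,0,0],
    [0,0,0],
    [0,0,0],
    [0,0,0],
  ],
  jaw=[0,0,0,0,0,0],
)

```text
time_s: 19.15
tcp_pos: [0.4468, 0.1308, 0.1383]
eef_rot: [-179.9, 0.1, -94.2]
contact_force: [-0.4, -0.3, 0.4]
gripper_width: 0.0875
```

Request:
apply_moves(
  slide=[
    [0,0,0],
    [0,0,0],
    [0,0,0],
    [0,0,0],
    [0,0,0],
  ],
  turn=[
    [0,0,0],
    [0,0,0],
    [0,0,0],
    [0,0,0],
    [0,0,0],
  ],
  jaw=[0.5,0.5,0.5,0.5,0.5],
)

```text
time_s: 19.65
tcp_pos: [0.4458, 0.1304, 0.1374]
eef_rot: [-180.0, 0.0, -94.2]
contact_force: [-2.4, 0.1, 3.6]
gripper_width: 0.0598
```

Request:
apply_moves(
  slide=[
    [0,0,-0.1],
    [0,0,-0.2],
    [0,0,-0.3],
    [0,0,-0.3],
    [0,0,0],
  ],
  turn=[
    [0,0,0],
    [0,0,0],
    [0,0,0],
    [0,0,0],
    [0,0,0],
  ],
  jaw=[0.5,0.5,0.5,0.5,0.5],
)

```text
time_s: 20.15
tcp_pos: [0.4477, 0.1313, 0.2315]
eef_rot: [-179.7, 0.2, -94.2]
contact_force: [-0.2, 0.2, -2.2]
gripper_width: 0.0597
```

Run:
```python
from plan import *
show()
plan([.4426,-.052,.19],-110,n=6)
```

```text
20.15 [0.4477 0.1313 0.2315] [-179.67    0.22  -94.17] F [-0.22  0.17 -2.19] w 0.0597
rows 6
slide [[0.306, -0.013, 0.068], [0.305, -0.028, 0.068], [0.303, -0.042, 0.069], [0.301, -0.056, 0.069], [0.298, -0.069, 0.069], [0.294, -0.083, 0.069]]
turn [[-0.001, 0.001, 0.031], [-0.001, 0.001, 0.031], [-0.001, 0.001, 0.031], [-0.001, 0.001, 0.031], [-0.001, 0.001, 0.031], [-0.001, 0.001, 0.031]]
```

Request:
apply_moves(
  slide=[
    [0.306,-0.013,0],
    [0.305,-0.028,0],
    [0.303,-0.042,0.1],
    [0.3,-0.056,0.1],
    [0.298,-0.07,0.1],
    [0.294,-0.083,0.1],
    [0,0,0.05],
    [0,0,0],
  ],
  turn=[
    [0,0,0.031],
    [0,0,0.031],
    [0,0,0.031],
    [0,0,0.031],
    [0,0,0.031],
    [0,0,0.031],
    [0,0,0],
    [0,0,0],
  ],
  jaw=[0.5,0.5,0.5,0.5,0.5,0.5,0.5,0.5],
)

```text
time_s: 20.95
tcp_pos: [0.4395, -0.0538, 0.1812]
eef_rot: [179.9, -0.1, -110.3]
contact_force: [-0.2, 0.2, -1.5]
gripper_width: 0.06
```

Request:
apply_moves(
  slide=[
    [0,0,0],
    [0,0,0],
  ],
  turn=[
    [0,0,0],
    [0,0,0],
  ],
  jaw=[0.5,0.5],
)

```text
time_s: 21.15
tcp_pos: [0.4407, -0.0524, 0.1825]
eef_rot: [-180.0, 0.0, -110.1]
contact_force: [-0.3, -0.2, -2.3]
gripper_width: 0.0595
```

Run:
```python
from plan import *
show()
plan([.4427,-.052,.1418],-110,n=4)
```

```text
21.15 [ 0.4407 -0.0524  0.1825] [-1.7996e+02  3.0000e-02 -1.1012e+02] F [-0.33 -0.24 -2.28] w 0.0595
rows 4
slide [[-0.003, -0.004, 0.102], [-0.003, -0.004, 0.102], [-0.003, -0.004, 0.102], [-0.003, -0.004, 0.102]]
turn [[-0.0, 0.0, -0.0], [-0.0, 0.0, -0.0], [-0.0, 0.0, -0.0], [-0.0, 0.0, -0.0]]
```

Request:
apply_moves(
  slide=[
    [-0.003,-0.009,0.15],
    [-0.003,-0.009,0.14],
    [0,0,0.07],
    [0,0,0.03],
    [0,0,0],
    [0,0,0],
  ],
  turn=[
    [0,0,0],
    [0,0,0],
    [0,0,0],
    [0,0,0],
    [0,0,0],
    [0,0,0],
  ],
  jaw=[0.5,0.5,0.5,0.5,0.5,0.5],
)

```text
time_s: 21.75
tcp_pos: [0.4427, -0.0529, 0.1436]
eef_rot: [-180.0, 0.0, -110.2]
contact_force: [-0.1, -0.1, -1.9]
gripper_width: 0.0596
```

Request:
apply_moves(
  slide=[
    [0,0,0.01],
    [0,0,0],
  ],
  turn=[
    [0,0,0],
    [0,0,0],
  ],
  jaw=[0.5,0.5],
)

```text
time_s: 21.95
tcp_pos: [0.4424, -0.0532, 0.1423]
eef_rot: [-180.0, 0.0, -110.2]
contact_force: [0.0, 0.6, -1.7]
gripper_width: 0.0599
```

Request:
apply_moves(
  slide=[
    [-0.008,0,0.01],
    [0,0,0],
  ],
  turn=[
    [0,0,0],
    [0,0,0],
  ],
  jaw=[0.5,0.5],
)

```text
time_s: 22.15
tcp_pos: [0.4426, -0.0526, 0.1415]
eef_rot: [-180.0, -0.0, -110.2]
contact_force: [-1.4, -1.5, 3.5]
gripper_width: 0.0597
```

Touching. Release, rise, turn.

Request:
apply_moves(
  slide=[
    [0,0,0],
    [0,0,0],
    [0,0,-0.2],
    [0,0,-0.3],
    [0,0,-0.4],
    [0,0,0],
    [0,0,0],
    [0,0,0],
  ],
  turn=[
    [0,0,0],
    [0,0,0],
    [0,0,0],
    [0,0,0],
    [0,0,-0.095],
    [0,0,-0.095],
    [0,0,-0.095],
    [0,0,-0.095],
  ],
  jaw=[0.2,0.2,0.2,0.1,0,0,0,0],
)

```text
time_s: 22.95
tcp_pos: [0.4427, -0.0523, 0.2314]
eef_rot: [-179.9, 0.0, -77.2]
contact_force: [1.0, -0.6, 0.3]
gripper_width: 0.0876
```

Request:
apply_moves(
  slide=[
    [0,0,0],
    [0,0,0],
    [0,0,0],
    [0,0,0],
    [0,0,0],
    [0,0,0],
    [0,0,0],
    [0,0,0],
  ],
  turn=[
    [0,0,-0.095],
    [0,0,-0.095],
    [0,0,-0.095],
    [0,0,-0.095],
    [0,0,-0.095],
    [0,0,-0.095],
    [0,0,-0.095],
    [0,0,0],
  ],
  jaw=[0,0,0,0,0,0,0,0],
)

```text
time_s: 23.75
tcp_pos: [0.4426, -0.0523, 0.231]
eef_rot: [-180.0, -0.0, -20.3]
contact_force: [0.4, 0.0, -0.2]
gripper_width: 0.0872
```

Run:
```python
from plan import *
show()
c=cap('wrist','w13')
cv2.imwrite('pics/w13b.png',cv2.resize(c['pixels'],(800,600)))
plan([.4428,-.052,.147],-20,n=3)
```

```text
23.75 [ 0.4426 -0.0523  0.231 ] [-179.99   -0.    -20.26] F [ 0.39  0.04 -0.2 ] w 0.0872
rows 3
slide [[0.0, -0.001, 0.28], [0.0, -0.001, 0.28], [0.0, -0.001, 0.28]]
turn [[-0.0, -0.0, -0.002], [-0.0, -0.0, -0.002], [-0.0, -0.0, -0.002]]
```

View pics/w13b.png

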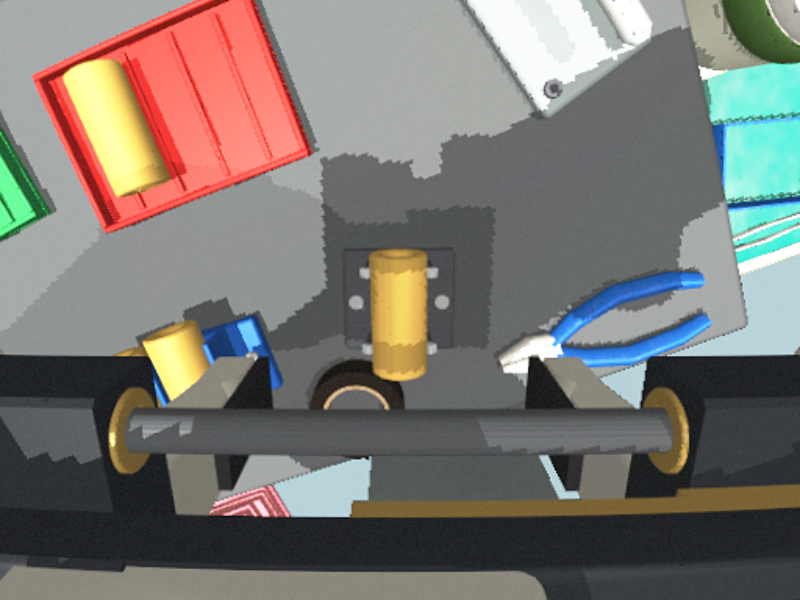

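Request:
apply_moves(
  slide=[
    [0,0,0.35],
    [0,0,0.35],
    [0,0,0.12],
    [0,0,0.035],
    [0,0,0],
    [0,0,0],
    [0,0,0],
    [0,0,0],
  ],
  turn=[
    [0,0,-0.002],
    [0,0,-0.002],
    [0,0,0],
    [0,0,0],
    [0,0,0],
    [0,0,0],
    [0,0,0],
    [0,0,0],
  ],
  jaw=[0,0,0,0.1,0.5,0.85,0.85,0.85],
  newtons=30,
)

```text
time_s: 24.6
tcp_pos: [0.443, -0.0523, 0.1463]
eef_rot: [-179.9, -0.1, -20.1]
contact_force: [-0.0, 0.0, 0.0]
gripper_width: 0.0533
```

Request:
apply_moves(
  slide=[
    [0,0,0],
    [0,0,0],
    [0,0,0],
    [0,0,0],
    [0,0,0],
    [0,0,0],
  ],
  turn=[
    [0,0,0],
    [0,0,0],
    [0,0,0],
    [0,0,0],
    [0,0,0],
    [0,0,0],
  ],
  jaw=[0.85,0.85,0.85,0.85,0.85,0.85],
)

```text
time_s: 25.2
tcp_pos: [0.4426, -0.0524, 0.1457]
eef_rot: [180.0, -0.0, -20.0]
contact_force: [-0.2, 0.6, 2.3]
gripper_width: 0.0268
```

Request:
apply_moves(
  slide=[
    [0,0,-0.15],
    [0,0,-0.35],
    [0,0,-0.3],
    [0,0,0],
  ],
  turn=[
    [0,0,0],
    [0,0,0],
    [0,0,0],
    [0,0,0],
  ],
  jaw=[0.85,0.85,0.85,0.85],
)

```text
time_s: 25.6
tcp_pos: [0.4446, -0.0522, 0.2292]
eef_rot: [-179.8, -0.3, -20.0]
contact_force: [1.3, 0.3, -1.9]
gripper_width: 0.027
```

Run:
```python
from plan import *
show(); plan([.4775,-.1937,.23],17,n=5)
```

```text
25.6 [ 0.4446 -0.0522  0.2292] [-179.82   -0.32  -20.01] F [ 1.29  0.33 -1.93] w 0.027
rows 5
slide [[0.159, 0.243, -0.001], [0.126, 0.262, -0.002], [0.091, 0.276, -0.002], [0.055, 0.285, -0.002], [0.018, 0.29, -0.002]]
turn [[-0.0, -0.001, -0.086], [-0.0, -0.001, -0.086], [-0.0, -0.001, -0.086], [-0.0, -0.001, -0.086], [-0.0, -0.001, -0.086]]
```

Request:
apply_moves(
  slide=[
    [0.16,0.243,0],
    [0.126,0.262,0],
    [0.09,0.276,0],
    [0.055,0.285,0],
    [0.018,0.29,0],
    [0,0,0],
    [0,0,0],
  ],
  turn=[
    [0,0,-0.086],
    [0,0,-0.086],
    [0,0,-0.086],
    [0,0,-0.086],
    [0,0,-0.086],
    [0,0,0],
    [0,0,0],
  ],
  jaw=[0.85,0.85,0.85,0.85,0.85,0.85,0.85],
)

```text
time_s: 26.3
tcp_pos: [0.4746, -0.1943, 0.2242]
eef_rot: [-179.9, 0.1, 16.7]
contact_force: [0.3, 0.8, -2.8]
gripper_width: 0.0271
```

Run:
```python
from plan import *
show(); plan([.4775,-.1937,.1767],17,n=2)
```

```text
26.3 [ 0.4746 -0.1943  0.2242] [-1.7993e+02  1.2000e-01  1.6720e+01] F [ 0.35  0.84 -2.81] w 0.0271
rows 2
slide [[0.015, 0.002, 0.238], [0.015, 0.001, 0.238]]
turn [[-0.0, 0.001, -0.002], [-0.0, 0.001, -0.002]]
```

Request:
apply_moves(
  slide=[
    [0.01,0,0.25],
    [0.01,0,0.17],
    [0,0,0.05],
    [0,0,0],
    [0,0,0],
  ],
  turn=[
    [0,0,-0.002],
    [0,0,-0.001],
    [0,0,0],
    [0,0,0],
    [0,0,0],
  ],
  jaw=[0.85,0.85,0.85,0.85,0.85],
)

```text
time_s: 26.8
tcp_pos: [0.4777, -0.193, 0.1793]
eef_rot: [180.0, -0.0, 17.2]
contact_force: [0.4, 0.5, -1.9]
gripper_width: 0.0269
```

Run:
```python
from plan import *
show()
c=cap('wrist','w14');show()
cv2.imwrite('pics/w14c.png',cv2.resize(c['pixels'][60:340,190:315],None,fx=5,fy=5,interpolation=cv2.INTER_CUBIC)[:800])
def Z(u,v):
    x=int(round(u/5+190));y=int(round(v/5+60))
    q=np.array([pt(c,a,b) for a in range(x-6,x+7) for b in (y-1,y,y+1)]); return np.round(np.percentile(q[:,2],80),4)
print([Z(347,v) for v in (200,300,400,450)],[Z(327,v) for v in (740,760,780,790)])
```

```text
26.8 [ 0.4777 -0.193   0.1793] [ 1.7997e+02 -4.0000e-02  1.7190e+01] F [ 0.44  0.51 -1.94] w 0.0269
26.85 [ 0.4778 -0.1931  0.1795] [ 1.7996e+02 -7.0000e-02  1.7190e+01] F [-0.55 -0.59 -2.87] w 0.0267
[np.float64(0.1762), np.float64(0.1767), np.float64(0.177), np.float64(0.177)] [np.float64(0.1869), np.float64(0.1869), np.float64(0.1869), np.float64(0.1869)]
```

View pics/w14c.png

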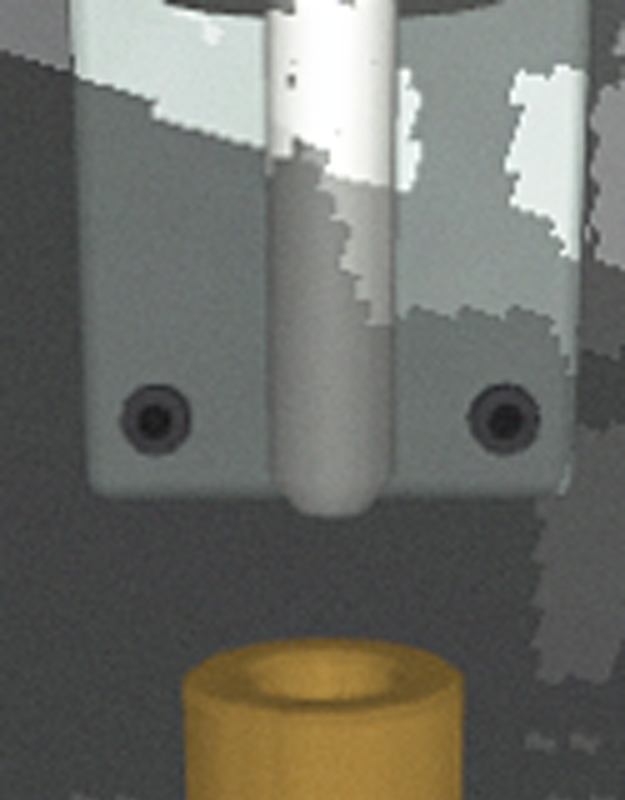

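Request:
apply_moves(
  slide=[
    [0,0.007,0.024],
    [0.04,0,0],
    [0.04,0,0],
    [0.04,0,0],
    [0.04,0,0],
    [0.04,0,0],
    [0.04,0,0],
    [0,0,0],
  ],
  turn=[
    [0,0,0.001],
    [0,0,0],
    [0,0,0],
    [0,0,0],
    [0,0,0],
    [0,0,0],
    [0,0,0],
    [0,0,0],
  ],
  jaw=[0.85,0.85,0.85,0.85,0.85,0.85,0.85,0.85],
)

```text
time_s: 27.65
tcp_pos: [0.501, -0.1868, 0.1761]
eef_rot: [180.0, -0.0, 17.1]
contact_force: [-0.5, -0.3, -1.7]
gripper_width: 0.0268
```

Run:
```python
from plan import *
show()
c=cap('wrist','w15');show()
cv2.imwrite('pics/w15c.png',cv2.resize(c['pixels'][60:340,190:315],None,fx=5,fy=5,interpolation=cv2.INTER_CUBIC)[:800])
```

```text
27.65 [ 0.501  -0.1868  0.1761] [180.   -0.   17.1] F [-0.53 -0.33 -1.68] w 0.0268
27.7 [ 0.5006 -0.1869  0.176 ] [-1.800e+02  2.000e-02  1.709e+01] F [-0.07 -0.3  -1.34] w 0.0265
```

View pics/w15c.png

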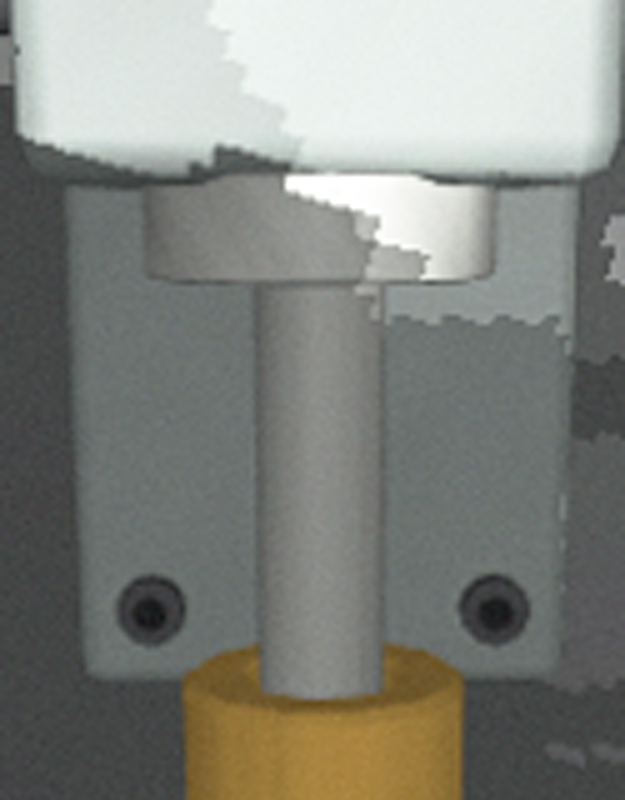

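Request:
apply_moves(
  slide=[
    [0.04,0,0],
    [0.04,0,0],
    [0.03,0,0],
    [0.02,0,0],
    [0.02,0,0],
    [0.02,0,0],
    [0,0,0],
  ],
  turn=[
    [0,0,0],
    [0,0,0],
    [0,0,0],
    [0,0,0],
    [0,0,0],
    [0,0,0],
    [0,0,0],
  ],
  jaw=[0.85,0.85,0.85,0.85,0.85,0.85,0.85],
)

```text
time_s: 28.4
tcp_pos: [0.5169, -0.1819, 0.1761]
eef_rot: [180.0, 0.0, 17.1]
contact_force: [-0.2, 0.0, -1.6]
gripper_width: 0.027
```

Request:
apply_moves(
  slide=[
    [0.02,0,0],
    [0.015,0,0],
    [0,0,0],
  ],
  turn=[
    [0,0,0],
    [0,0,0],
    [0,0,0],
  ],
  jaw=[0.85,0.85,0.85],
)

```text
time_s: 28.7
tcp_pos: [0.518, -0.1815, 0.1759]
eef_rot: [-180.0, 0.2, 17.1]
contact_force: [-6.1, -1.9, 1.6]
gripper_width: 0.027
```

Run:
```python
from plan import *
show()
c=cap('wrist','w16');print(r.get_state()['moment'])
cv2.imwrite('pics/w16c.png',cv2.resize(c['pixels'][60:340,190:315],None,fx=5,fy=5,interpolation=cv2.INTER_CUBIC)[:800])
W=lambda u,v,z:pt(c,u/5+190,v/5+60,z=z)
u=np.array([np.cos(np.radians(17)),np.sin(np.radians(17)),0]);
print('shoulder',W(320,500,.186)@u,'sleeve front top',W(325,647,.184)@u, 'shoulder',W(320,490,.186)@u)
```

```text
28.7 [ 0.518  -0.1815  0.1759] [-179.96    0.24   17.07] F [-6.06 -1.91  1.59] w 0.027
[-0.79883669  2.30884147  0.04193873]
shoulder 0.49309657961026715 sleeve front top 0.47968763449493157 shoulder 0.4939475965360883
```

View pics/w16c.png

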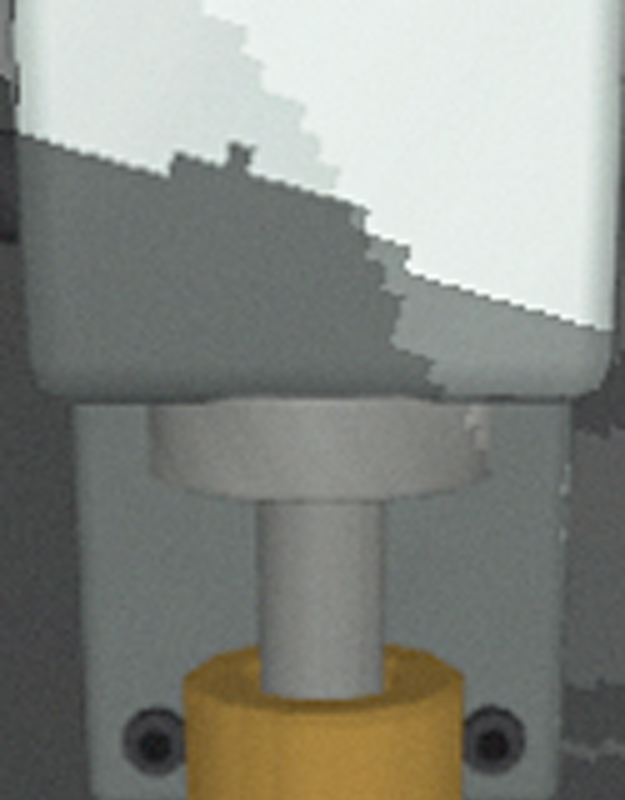

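Run:
```python
from plan import *
c=ld('w13');t=np.array([.4426,-.0523,.231]);R=Ro.from_euler('xyz',[180,0,-20.2],degrees=True)
for row in (229,231,235,245,260):
    print(row,[tuple(np.round(1000*R.inv().apply(pt(c,u,row)-t),0).astype(int)) for u in range(336,406,6)])
```

```text
229 [(np.int64(-34), np.int64(71), np.int64(117)), (np.int64(11), np.int64(45), np.int64(11)), (np.int64(12), np.int64(47), np.int64(8)), (np.int64(12), np.int64(50), np.int64(7)), (np.int64(12), np.int64(53), np.int64(7)), (np.int64(12), np.int64(56), np.int64(7)), (np.int64(-32), np.int64(101), np.int64(114)), (np.int64(-33), np.int64(107), np.int64(115)), (np.int64(-32), np.int64(112), np.int64(114)), (np.int64(-33), np.int64(117), np.int64(114)), (np.int64(-32), np.int64(122), np.int64(112)), (np.int64(-33), np.int64(128), np.int64(114))]
231 [(np.int64(-35), np.int64(70), np.int64(116)), (np.int64(10), np.int64(45), np.int64(9)), (np.int64(11), np.int64(47), np.int64(8)), (np.int64(12), np.int64(49), np.int64(5)), (np.int64(12), np.int64(52), np.int64(5)), (np.int64(12), np.int64(55), np.int64(4)), (np.int64(12), np.int64(59), np.int64(5)), (np.int64(-34), np.int64(107), np.int64(113)), (np.int64(-34), np.int64(112), np.int64(114)), (np.int64(-34), np.int64(117), np.int64(113)), (np.int64(-34), np.int64(122), np.int64(113)), (np.int64(-34), np.int64(128), np.int64(113))]
235 [(n
[... 922 characters left out ...]
, np.int64(-11)), (np.int64(-458), np.int64(518), np.int64(977)), (np.int64(-459), np.int64(543), np.int64(980)), (np.int64(-460), np.int64(567), np.int64(980))]
260 [(np.int64(-9), np.int64(44), np.int64(14)), (np.int64(-3), np.int64(44), np.int64(3)), (np.int64(2), np.int64(44), np.int64(-8)), (np.int64(7), np.int64(43), np.int64(-17)), (np.int64(10), np.int64(44), np.int64(-22)), (np.int64(10), np.int64(46), np.int64(-23)), (np.int64(12), np.int64(48), np.int64(-25)), (np.int64(11), np.int64(51), np.int64(-25)), (np.int64(11), np.int64(54), np.int64(-24)), (np.int64(12), np.int64(56), np.int64(-25)), (np.int64(11), np.int64(58), np.int64(-25)), (np.int64(12), np.int64(60), np.int64(-26))]
```

Request:
apply_moves(
  slide=[
    [-0.03,0,0],
    [-0.07,0,0],
    [-0.15,0,0],
    [-0.25,0,0],
    [0,0,-0.2],
    [0,-0.2,-0.4],
    [0,-0.4,-0.15],
    [0,-0.3,0],
  ],
  turn=[
    [0,0,0],
    [0,0,0],
    [0,0,0],
    [0,0,0],
    [0,0,0],
    [0,0,0.05],
    [0,0,0.08],
    [0,0,0.08],
  ],
  jaw=[0.85,0.85,0.85,0.85,0.85,0.85,0.85,0.85],
)

```text
time_s: 29.55
tcp_pos: [0.4542, -0.1071, 0.254]
eef_rot: [-180.0, -0.3, -1.3]
contact_force: [0.5, -0.4, -2.9]
gripper_width: 0.0272
```

Run:
```python
from plan import *
show(); plan([.5,-.006,.25],-1,n=3)
```

```text
29.55 [ 0.4542 -0.1071  0.254 ] [-179.95   -0.31   -1.31] F [ 0.47 -0.37 -2.91] w 0.0272
rows 3
slide [[0.145, -0.34, 0.014], [0.146, -0.34, 0.014], [0.146, -0.34, 0.014]]
turn [[-0.0, -0.001, -0.001], [-0.0, -0.001, -0.001], [-0.0, -0.001, -0.001]]
```

Request:
apply_moves(
  slide=[
    [0.145,-0.33,0],
    [0.145,-0.33,0],
    [0.145,-0.33,0],
    [0,0,0],
    [0,0,0],
  ],
  turn=[
    [0,0,0],
    [0,0,0],
    [0,0,0],
    [0,0,0],
    [0,0,0],
  ],
  jaw=[0.85,0.85,0.85,0.85,0.85],
)

```text
time_s: 30.05
tcp_pos: [0.4989, -0.0091, 0.2509]
eef_rot: [-180.0, 0.0, -0.9]
contact_force: [-1.5, -0.5, -1.6]
gripper_width: 0.0268
```

Run:
```python
from plan import *
show(); plan([.572,-.0055,.16],-1,n=3)
```

```text
30.05 [ 0.4989 -0.0091  0.2509] [-1.8e+02  3.0e-02 -8.8e-01] F [-1.46 -0.52 -1.64] w 0.0268
rows 3
slide [[0.244, -0.016, 0.303], [0.244, -0.016, 0.303], [0.243, -0.016, 0.303]]
turn [[-0.0, 0.0, 0.0], [-0.0, 0.0, 0.0], [-0.0, 0.0, 0.0]]
```

Request:
apply_moves(
  slide=[
    [0.35,-0.016,0.1],
    [0.25,-0.01,0.3],
    [0.13,0,0.35],
    [0,0,0.16],
    [0,0,0],
    [0,0,0],
  ],
  turn=[
    [0,0,0],
    [0,0,0],
    [0,0,0],
    [0,0,0],
    [0,0,0],
    [0,0,0],
  ],
  jaw=[0.85,0.85,0.85,0.85,0.85,0.85],
)

```text
time_s: 30.65
tcp_pos: [0.5723, -0.009, 0.1608]
eef_rot: [180.0, -0.0, -1.0]
contact_force: [1.0, 0.6, -1.2]
gripper_width: 0.0266
```

Run:
```python
from plan import *
show();plan([.572,-.0055,.131],-1,n=3)
c=cap('wrist','w17')
cv2.imwrite('pics/w17b.png',cv2.resize(c['pixels'],(800,600)))
```

```text
30.65 [ 0.5723 -0.009   0.1608] [179.98  -0.    -1.  ] F [ 1.02  0.63 -1.24] w 0.0266
rows 3
slide [[-0.001, -0.012, 0.099], [-0.001, -0.012, 0.099], [-0.001, -0.012, 0.099]]
turn [[0.0, -0.0, 0.0], [0.0, -0.0, 0.0], [0.0, -0.0, 0.0]]
```

View pics/w17b.png

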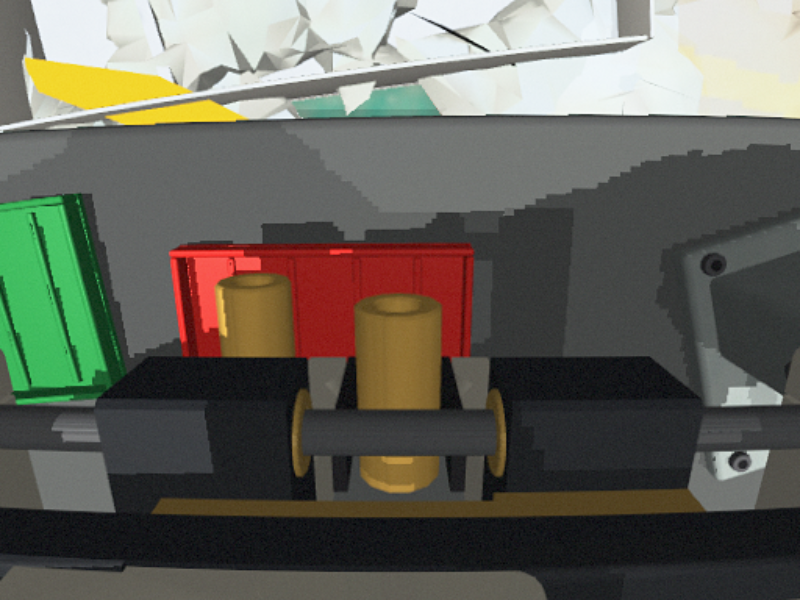

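Request:
apply_moves(
  slide=[
    [0,-0.035,0],
    [0,0,0.14],
    [0,0,0.1],
    [0,0,0.05],
    [0,0,0.01],
    [0,0,0],
    [0,0,0],
  ],
  turn=[
    [0,0,0],
    [0,0,0],
    [0,0,0],
    [0,0,0],
    [0,0,0],
    [0,0,0],
    [0,0,0],
  ],
  jaw=[0.85,0.85,0.85,0.85,0.85,0.85,0.85],
)

```text
time_s: 31.4
tcp_pos: [0.573, -0.0045, 0.1306]
eef_rot: [-180.0, -0.0, -1.0]
contact_force: [0.7, -0.2, -2.4]
gripper_width: 0.0271
```

Request:
apply_moves(
  slide=[
    [0,0,0.01],
    [0,0,0],
  ],
  turn=[
    [0,0,0],
    [0,0,0],
  ],
  jaw=[0.85,0.85],
)

```text
time_s: 31.6
tcp_pos: [0.5727, -0.0045, 0.1293]
eef_rot: [-180.0, -0.0, -1.0]
contact_force: [-0.4, 0.1, -2.3]
gripper_width: 0.0269
```

Expected contact at TCP z ≈ 0.1285.

Request:
apply_moves(
  slide=[
    [0,0,0.008],
    [0,0,0],
  ],
  turn=[
    [0,0,0],
    [0,0,0],
  ],
  jaw=[0.85,0.85],
)

```text
time_s: 31.8
tcp_pos: [0.5728, -0.0046, 0.1287]
eef_rot: [180.0, -0.0, -1.0]
contact_force: [-1.7, -0.4, 1.2]
gripper_width: 0.0266
```

Contact. Release narrowly and rise.

Request:
apply_moves(
  slide=[
    [0,0,0.002],
    [0,0,0],
    [0,0,0],
    [0,0,-0.05],
    [0,0,-0.15],
    [0,0,-0.35],
    [0,0,-0.4],
    [0,0,-0.3],
  ],
  turn=[
    [0,0,0],
    [0,0,0],
    [0,0,0],
    [0,0,0],
    [0,0,0],
    [0,0,0],
    [0,0,0],
    [0,0,0],
  ],
  jaw=[0.7,0.63,0.63,0.63,0.63,0.63,0.5,0.5],
)

```text
time_s: 32.6
tcp_pos: [0.5731, -0.0048, 0.2558]
eef_rot: [180.0, -0.1, -1.0]
contact_force: [0.4, 0.1, -0.6]
gripper_width: 0.0416
```

Request:
apply_moves(
  slide=[
    [-0.35,0,-0.1],
    [-0.35,0,0],
    [0,0,0],
    [0,0,0],
  ],
  turn=[
    [0,0,0],
    [0,0,0],
    [0,0,0],
    [0,0,0],
  ],
  jaw=[0.5,0.5,0.5,0.5],
)

```text
time_s: 33.0
tcp_pos: [0.5024, -0.0035, 0.2641]
eef_rot: [-180.0, -0.1, -0.9]
contact_force: [-0.1, 0.5, 0.3]
gripper_width: 0.0441
```

Run:
```python
from plan import *
show()
c=cap('wrist','w18')
cv2.imwrite('pics/w18b.png',cv2.resize(c['pixels'],(800,600)))
s=cap('scene','s18')
cv2.imwrite('pics/s18c.png',cv2.resize(s['pixels'][90:310,140:400],None,fx=2.7,fy=2.7,interpolation=cv2.INTER_CUBIC))
def D(u,v): return np.round(pt(c,(u+.5)*.64-.5,(v+.5)*.64-.5),4)
```

```text
33.0 [ 0.5024 -0.0035  0.2641] [-1.7998e+02 -1.0000e-01 -9.3000e-01] F [-0.13  0.47  0.34] w 0.0441
```

View pics/w18b.png

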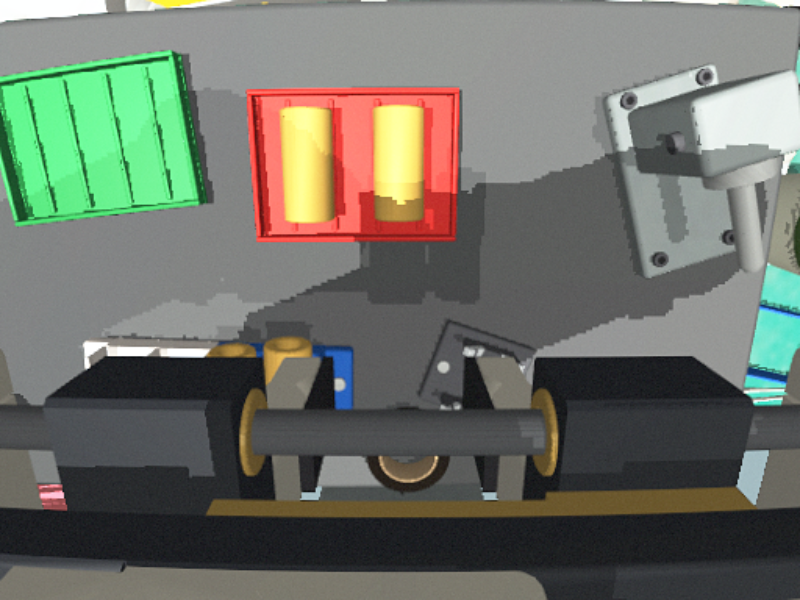

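View pics/s18c.png

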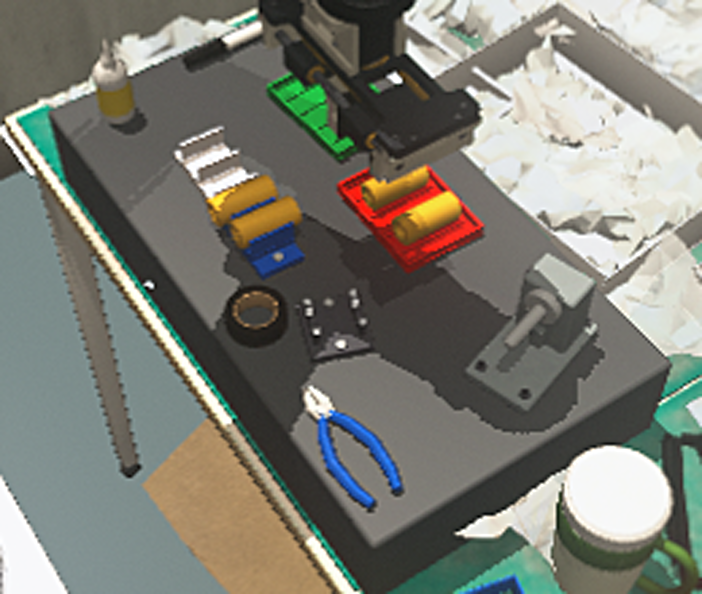

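Both sleeves lie flat in the red lanes, around (307,164) and (398,162) in the wrist picture. The blue sleeves and the bystanders have not moved, and the robot is clear.

```bash
python3 -c "
from plan import *
print(r.close_job()); show()"
```

```text
the job is handed in; nothing more can be done
None
the job is handed in; nothing more can be done
```

Both white-half sleeves stopped short on the gauge pin, so both are in the red tray. The job took about 33 s of the 72 s and is handed in.

- **Gauging:** I took each sleeve by its ends, laid it in the V rest, regripped it across the middle and slid it onto the pin. Each sleeve was in the tray before I started the next. Both stopped at the same place, with a push of about 6–8 N. Their middles were about 50 mm from the shoulder, 20 mm short of home, which is where a land would stop them. The wrist pictures show a gap of roughly 20 mm to the shoulder both times.
- **Trays:** I lowered each sleeve until it touched the tray before letting go. The last pictures show both lying flat in separate lanes of the red tray, with the green tray and the white troughs empty.
- **Rest of the table:** The two blue-half sleeves are still in the rack. The tape, side cutters, glue bottle and mug look unmoved. I did not check the parts bin, tweezers and marker closely, as they are partly out of that picture or hidden.
- **Disagreements:** The gripper read 27 mm on the 28 mm sleeves. The camera and arm positions differed by 1–2 mm sideways, which I corrected by eye just before sliding each sleeve on. No check failed.

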